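# Open the safety-latched tool drawer of a marbling chest with its release pin

## Robot

A 6-joint arm with a two-finger parallel gripper is mounted at the origin on the work surface. World frame = base frame: x ahead of the robot, y to its left, z up, the work surface at z = 0. Lengths are in m, angles in rad, forces in N, time in s.
With the tool pointing down it reaches from about 0.4 to 0.925 m from the base axis. Payload 12.5 kg.
Tool frame: the origin (TCP) lies midway between the tips of the shut fingers; the grasp point (between the pads) lies 19 mm behind it; z points along the fingers, x is the direction in which the jaws open and shut, and the axes are right-handed (so a half turn about z gives the same grasp; the last joint's range is limited). The gripper opens to 95 mm and grips with 3 to 60 N. Pads are 20 mm wide; open, the fingers measure 119 mm over their backs; the gripper's body (75 mm by 180 mm) begins 59 mm behind the grasp point.
Start: joints at [1.094, 0.491, 1.559, -0, 1.092, -0.106], TCP at [0.226, 0.583, 0.215] pointing down, gripper open.
Joint ranges: [-3.1, 3.1], [-0.84, 2.19], [0.05, 2.79], [-1.13, 4.28], [0.06, 2.93], [-2.69, 2.69]. Speed limits (rad/s): [2.22, 2.22, 2.79, 3.14, 3.14, 3.14].

## Interface

Orientations are given as a 3x3 rotation matrix whose columns are the frame's x, y, z axes.
In Python, from plant import sense, get_image, close_job gives the robot as it stands.
- The arm moves only by the tool jog_arm, never from a script. Its argument "plan" is a list of rows, each an object of numbers: "rx", "ry", "rz": the turn, a rotation vector about the tool's x, y, z in rad; "tx", "ty", "tz": the shift along the tool's x, y, z in m; "grip": the finger opening in m, from 0 to 0.0951. A call has 1 to 5 rows; each row shifts and turns the commanded pose from where the row before left it, along the tool's axes as they then stand; what a row does not reach is not made up. A row lasts 1/8 s, in which the tool goes at most 62.5 mm and 10.7 degrees, less where a joint would pass 70% of its speed; a pose out of reach is approached as far as the arm can. A call is refused whole if a number of a shift passes 0.0625 or a number of a turn 0.188, either way. A call with a gripper value outside its range is refused whole. The fingers move at their own pace and stop on an object; "grip_force" is the grip in N (left out, the last holds). Time passes only in rows, so rows that do not move let the fingers close. It gives the time, the measured TCP pose, the force and the opening at its end, in the units of the state.
- sense(): the state, without advancing time (a new reading comes with each control period).
- get_image(name): name is "side" or "top"; returns a dict with "img" (480x640x3 uint8, red, green, blue), "range_z" (480x640 float32, m along the optical axis (not along the pixel's ray), 0 where there is no reading), "fx", "fy", "cx", "cy" (pixels), "k1" (the pictures are not rectified: a ray, as slopes to the right and down, at radius r is drawn at 1 + k1 r^2 times it, then the intrinsics apply), "xyz" and "rotation" of the camera in the world. Camera axes: x right, y up, looking along -z (the intrinsics and any distortion apply to the point x, -y, -z); pixel columns grow to the right and rows downward; lengths in m; the calibration is good to about 2 mm. A picture is of the moment at which its call begins.
- close_job(): hands the job in, once; it reports no verdict.
The state is a dict: "time_s": time; "joint_pos": joint angles; "joint_vel": joint speeds; "joint_efforts": joint torques, N m; "tcp_pos": TCP position; "tool_rot": TCP orientation; "contact_force": force on the tool from outside, world axes, zero at the start; "moment": the same for the moment, N m; "width": finger opening in m.
Only numpy, scipy, OpenCV 4.12 (cv2) and the standard library are available. Lean on these libraries where they do the work, as an engineer would, in place of code of your own. Each camera call takes 0.05 s, during which the arm holds its last target.

## Task

Open the drawer of the little wooden chest. First lift the pigment jar standing in front of it and set it upright on the bench to one side, well clear of the drawer's way; then take the release pin from its block, push it through the small hole in the chest's sloping panel so that the hidden catch lets go and the drawer springs partly out. Put the pin back upright in its block and pull the drawer out to its stop, without knocking over or shifting the other things on the bench.

Things in the scene. Friction and masses are not known exactly. Their poses are not given: they have to be found in the camera images.
- chest: Wooden chest, fixed to the bench: 200 mm deep (its x), 200 wide (y), 164 high. Origin: centre of its underside; z up, its front faces its own -x. Front face (x = -100 mm) is upright up to z = 80 and holds the drawer; from there a panel slopes up and back (towards +x) to x = +20, z = 164 (35 deg from level), then a level top to x = +100. The panel, 6 mm thick, has the access hole, off-centre towards +y. A small jar stands on the level top.
- hole (a point): Centre of the round access hole, 20 mm across, on the panel's outer surface; at (-40, +40, 122) mm in the chest's frame, with the same axes as the chest. The hole runs square to the panel: inwards along (0.574, 0, -0.819) in the chest's frame, so a pin entering straight leans 35 deg from vertical, its top towards the robot side (-x).
- catch (a point): Hidden steel pad of the spring catch, straight behind the hole, 25 mm in along the hole's axis from the outer surface (its rest position; 26 x 28 mm). Pressing it about 7 mm further in (tip about 32 mm below the outer surface) frees the drawer, taking some 6 to 13 N along the axis; it meets a hard stop with the tip about 38 mm below the outer surface. The catch springs back when the pin leaves.
- drawer (a joint): How far the drawer is out (m): 0 shut and latched, 0.12 at its stop; slides to the chest's -x. Once freed a spring pushes it out to about 0.05, where friction holds it; pulling it on takes about 2 to 3 N and it stays where it is left.
- drawer_edge (a point): Middle of the top edge of the drawer's front board, 70 mm above the bench; board 10 mm thick, 164 wide, 64 high, no handle. Shut, it is flush with the chest's front. When sprung out, the space behind the board is open from above (drawer floor 10 mm above the bench, nothing inside for the first 90 mm behind the board), so it can be hooked from behind or pinched over its edge.
- pin: Release pin standing upright in its block. Origin: centre of the underside of its brass collar (32 mm across, 6 high), z along the pin towards the handle. Handle above the collar: square, 24 x 24 mm (faces along its x and y), up to z = +75. Steel shank below, 8 mm across, to z = -95. 90 g.
- pin_tip (a point): Rounded tip of the pin's shank, 95 mm below the pin's origin along the pin.
- holder: Dark wooden block, fixed, 60 x 60 mm and 100 high; origin at the centre of its underside. A hole 18 mm across and 98 deep in the middle of its top takes the pin's shank; the pin's collar rests on the top, so the pin's origin is then 100 mm above the bench over the block's origin.
- jar: Round pigment jar with lid that stands on the bench close in front of the drawer: 56 mm across, 85 high, 250 g (may vary by a third). Origin: centre of its underside. It is the only thing right in front of the drawer; to be set aside, sideways past the drawer's way (drawer is 164 mm wide; its centre at least 115 mm to either side of the chest's centre line).
- topjar: Bystander: small jar on the chest's level top, 48 mm across, 60 high; origin centre of underside.
- brushpot: Bystander: white pot with brushes, 72 mm across, 180 high; origin centre of underside. Stands to one side of the chest, the pin's block to the other.
- bowl: Bystander: white bowl, 100 mm across, 45 high; origin centre of underside.
- tin: Bystander: metal tin, 70 mm across, 70 high; origin centre of underside.
Mind the look-alikes: they are no part of the job. Of the things that look like the holder, take the one that is nearest to the robot's base at the start.

How it is judged:
On the way, in this order (a step that is already met when the one before it is completed fails the run):
1. the jar stands released and upright on the bench, clear of the drawer's way, the drawer still shut ((y of jar in the frame of chest above 0.115 m or y of jar in the frame of chest below -0.115 m) and angle between jar's own z axis and vertical below 0.2 rad and height (world z) of jar below 0.01 m and contact force between jar and the fingers below 0.3 N and linear speed of jar below 0.03 m/s and value of joint drawer below 0.01 m), for 0.2 s.
2. the pin's tip has gone through the hole to the catch, with the drawer still shut (distance between pin_tip and catch below 0.015 m and value of joint drawer below 0.015 m).
3. the drawer has sprung out (value of joint drawer above 0.035 m), for 0.1 s.
At the end, for the whole second after the job is handed in: Drawer at least 110 mm out; pin upright (7 deg) and at rest in its block, collar on the top within 6 mm, within 10 mm of centre; jar released, upright on the bench, its centre 115 mm or more to the side of the chest's centre line; the other things upright (value of joint drawer above 0.11 m and horizontal distance between pin and holder below 0.01 m and height (world z) of pin between 0.095 and 0.106 m and angle between pin's own z axis and vertical below 0.12 rad and linear speed of pin below 0.02 m/s and (y of jar in the frame of chest above 0.115 m or y of jar in the frame of chest below -0.115 m) and angle between each of jar, topjar, brushpot, bowl, tin's own z axis and vertical below 0.2 rad and height (world z) of jar below 0.01 m and contact force between jar and the fingers below 0.3 N and linear speed of jar below 0.03 m/s); the robot touches nothing.
It fails at once if the jar is tipped over (angle between jar's own z axis and vertical above 0.6 rad).
It fails at once if the small jar on the chest is shifted by more than 30 mm or tipped (distance of topjar from where it was at the start of the episode above 0.03 m or angle between topjar's own z axis and vertical above 0.5 rad).
It fails at once if the brush pot is shifted by more than 30 mm or tipped (distance of brushpot from where it was at the start of the episode above 0.03 m or angle between brushpot's own z axis and vertical above 0.5 rad).
It fails at once if the bowl is shifted by more than 30 mm or tipped (distance of bowl from where it was at the start of the episode above 0.03 m or angle between bowl's own z axis and vertical above 0.5 rad).
It fails at once if the tin is shifted by more than 30 mm or tipped (distance of tin from where it was at the start of the episode above 0.03 m or angle between tin's own z axis and vertical above 0.5 rad).
It also fails if it takes over 72 s, if anything falls off the work surface, if the arm or the gripper's body presses on something with over 40 N, if the wrist force passes 120 N, or if a joint passes its speed limit or range.

## Working session

There is one attempt and no reset: what is moved stays moved. The work goes in short steps, Python scripts to look and compute and a tool call to move; the robot and the scene stay as the last step left them, time stands still between calls to the robot, and variables do not carry over. Pictures are saved under pics/ and viewed, and the job is handed in when it is done.

Besides the shell and the picture viewer there is one more tool, called after "Request:" as name(argument=value, ...), one argument or row to a line, values as JSON. jog_arm: Moves the arm, as the interface text tells. Its arguments: {"type":"object","properties":{"plan":{"type":"array"},"grip_force":{"type":"number"}},"required":["plan"]}

```bash
ls; mkdir -p pics; python3 - <<'E'
from plant import sense,get_image
import cv2,numpy as np
print(sense())
for n in("side","top"):
    d=get_image(n); cv2.imwrite(f"pics/{n}0.png",d["img"][:,:,::-1]); np.savez(f"{n}0.npz",**d)
    print(n,{k:d[k] for k in d if k not in("img","range_z")})
E
```

```text
pics
{'time_s': 0.0, 'joint_pos': array([ 1.09439118e+00,  4.91549434e-01,  1.55947861e+00,  2.61888701e-05,
        1.09169879e+00, -1.05600979e-01]), 'joint_vel': array([-3.47652052e-05, -4.83111260e-04,  5.74212104e-04,  1.98647809e-03,
       -7.02063068e-04, -5.34793742e-04]), 'joint_efforts': array([ 3.04597990e-03, -6.12638783e+01, -2.58186346e+01,  6.93333778e-02,
        4.81262757e-02, -1.43166412e-04]), 'tcp_pos': array([0.22633278, 0.58230266, 0.214058  ]), 'tool_rot': array([[ 3.62376026e-01,  9.32031825e-01, -5.40774394e-04],
       [ 9.32031303e-01, -3.62376402e-01, -9.97232493e-04],
       [-1.12541630e-03, -1.42645515e-04, -9.99999357e-01]]), 'contact_force': array([-0.12175574,  0.09814151,  0.21511492]), 'moment': array([-0.01364122, -0.02846548, -0.05531033]), 'width': 0.09533397743827293}
side {'fx': 562.5956248365209, 'fy': 562.5956248365209, 'cx': 315.0510606391313, 'cy': 244.26102884012752, 'k1': -0.03561211732346871, 'xyz': array([ 0.08155969, -0.70086991,  0.96877975]), 'rotation': array([[ 0.81155058,  0.40466142, -0.42146743],
       [-0.58411795,  0.54480336, -0.60166063],
       [-0.01385198,  0.73446473,  0.67850548]])}
top {'fx': 485.5409739324174, 'fy': 485.5409739324174, 'cx': 316.87041662962025, 'cy': 231.24951943830752, 'k1': 0.021089567284922617, 'xyz': array([0.52674623, 0.06296662, 1.22374204]), 'rotation': array([[ 0.01874606,  0.99558451, -0.09197866],
       [-0.9996603 ,  0.02032957,  0.01630932],
       [ 0.01810719,  0.09164168,  0.99562741]])}
```

View pics/side0.png

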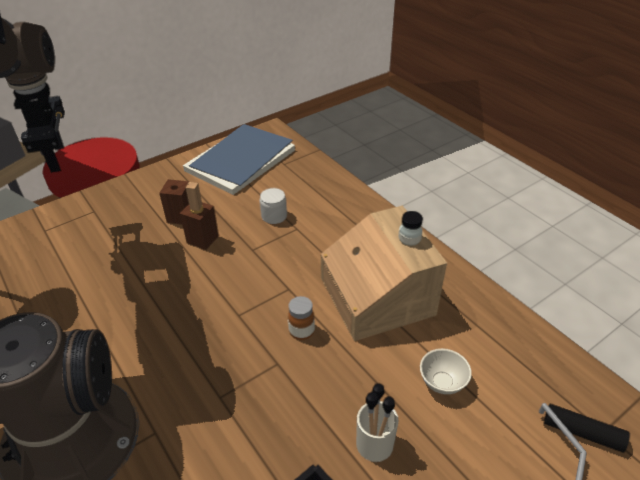

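View pics/top0.png

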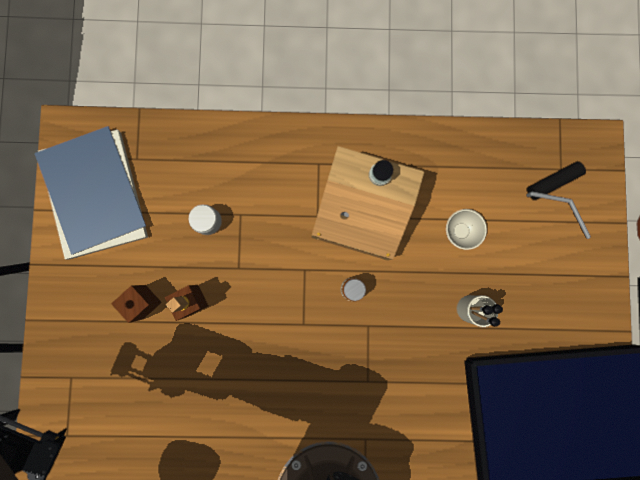

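```bash
cat > h.py <<'E'
import numpy as np,cv2
def rays(d,uv):
    K=np.array([[d["fx"],0,d["cx"]],[0,d["fy"],d["cy"]],[0,0,1.]],float)
    p=cv2.undistortPoints(np.asarray(uv,float).reshape(-1,1,2),K,np.array([float(d["k1"]),0,0,0])).reshape(-1,2)
    return np.c_[p[:,0],-p[:,1],-np.ones(len(p))]@np.asarray(d["rotation"]).T   # per unit depth
def onplane(d,uv,z):
    r=rays(d,uv);o=np.asarray(d["xyz"]);t=(z-o[2])/r[:,2];return o+r*t[:,None]
def cloud(d):
    v,u=np.mgrid[0:480,0:640];r=rays(d,np.c_[u.ravel(),v.ravel()])
    P=np.asarray(d["xyz"])+r*d["range_z"].ravel()[:,None]
    P[d["range_z"].ravel()<=0]=np.nan
    return P.reshape(480,640,3)
E
python3 - <<'E'
from h import *
for n in("top","side"):
    d=dict(np.load(f"{n}0.npz"));P=cloud(d)
    print(n,"bench z",np.nanmedian(P[...,2][np.abs(P[...,2])<.02]))
    m=((P[...,2]>.012)&(P[...,2]<.35)&(P[...,0]>.2)&(P[...,0]<1.0)&(abs(P[...,1])<.7)).astype(np.uint8)
    k,l,s,c=cv2.connectedComponentsWithStats(m)
    for i in range(1,k):
        if s[i,4]<150: continue
        Q=P[l==i];zt=np.percentile(Q[:,2],98);T=Q[Q[:,2]>zt-.006]
        (cx,cy),r=cv2.minEnclosingCircle(T[:,:2].astype(np.float32))
        print(s[i],"ztop %.3f"%zt,"top mean",T[:,:2].mean(0).round(3),"circ",round(cx,3),round(cy,3),round(r,3))
E
```

```text
top bench z 0.000673609870590508
[  50  126   96  134 9191] ztop 0.030 top mean [0.725 0.599] circ 0.724 0.605 0.169
[ 311  146  113  114 8356] ztop 0.224 top mean [ 0.751 -0.088] circ 0.751 -0.088 0.022
[ 526  161   64   78 1281] ztop 0.044 top mean [ 0.768 -0.546] circ 0.762 -0.557 0.081
[188 205  33  30 754] ztop 0.075 top mean [0.659 0.319] circ 0.659 0.319 0.032
[447 210  40  40 896] ztop 0.049 top mean [ 0.651 -0.327] circ 0.648 -0.322 0.05
[340 278  25  24 457] ztop 0.089 top mean [ 0.497 -0.045] circ 0.497 -0.045 0.025
[ 110  285   50   38 1127] ztop 0.105 top mean [0.457 0.465] circ 0.457 0.468 0.042
[164 285  44  36 958] ztop 0.178 top mean [0.461 0.348] circ 0.46 0.348 0.015
[ 458  295   45   32 1082] ztop 0.177 top mean [ 0.438 -0.339] circ 0.445 -0.334 0.018
[  466   347   163    74 10367] ztop 0.052 top mean [ 0.324 -0.466] circ 0.286 -0.518 0.2
[   0  409   67   55 1644] ztop 0.348 top mean [0.236 0.554] circ 0.228 0.563 0.035
side bench z 0.000288664418644502
[  32   95   33   77 1243] ztop 0.347 top mean [0.227 0.546] circ 0.23 0.564 0.04
[ 183  128  112   65 3718] ztop 0.029 top mean [0.72  0.591] circ 0.724 0.582 0.167
[ 159  179   60   68 2458] ztop 0.174 top mean [0.46  0.342] circ 0.461 0.343 0.017
[260 188  27  34 755] ztop 0.073 top mean [0.659 0.313] circ 0.66 0.313 0.036
[  321   206   126   132 11307] ztop 0.222 top mean [ 0.749 -0.094] circ 0.75 -0.091 0.024
[288 297  27  42 935] ztop 0.088 top mean [ 0.498 -0.051] circ 0.497 -0.051 0.026
[ 420  348   52   46 1361] ztop 0.048 top mean [ 0.653 -0.322] circ 0.649 -0.324 0.052
[ 356  383   43   77 2355] ztop 0.176 top mean [ 0.436 -0.345] circ 0.444 -0.34 0.019
[ 539  403   92   77 2271] ztop 0.044 top mean [ 0.769 -0.554] circ 0.778 -0.553 0.078
[295 464  37  16 344] ztop 0.054 top mean [ 0.32  -0.344] circ 0.313 -0.352 0.03
```

```bash
python3 - <<'E'
import cv2
for n,(x0,y0,x1,y1) in {"top":(90,130,510,340),"side":(140,150,480,470)}.items():
    i=cv2.imread(f"pics/{n}0.png")[y0:y1,x0:x1]
    s=min(800/i.shape[1],600/i.shape[0]);cv2.imwrite(f"pics/{n}0z.png",cv2.resize(i,None,fx=s,fy=s,interpolation=cv2.INTER_CUBIC));print(s)
E
```

```text
1.9047619047619047
1.875
```

View pics/top0z.png

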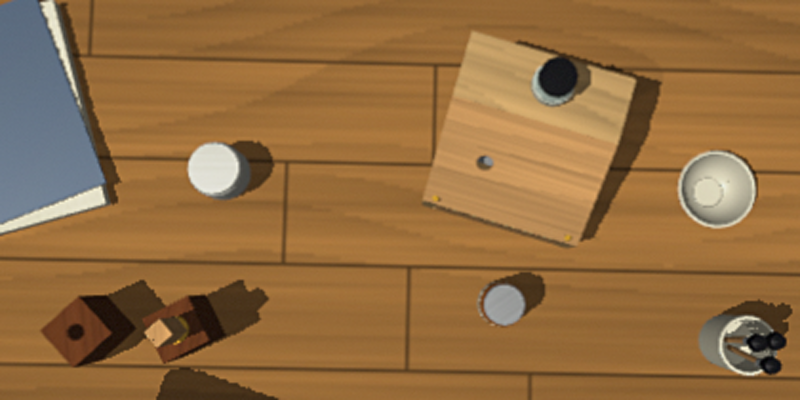

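View pics/side0z.png

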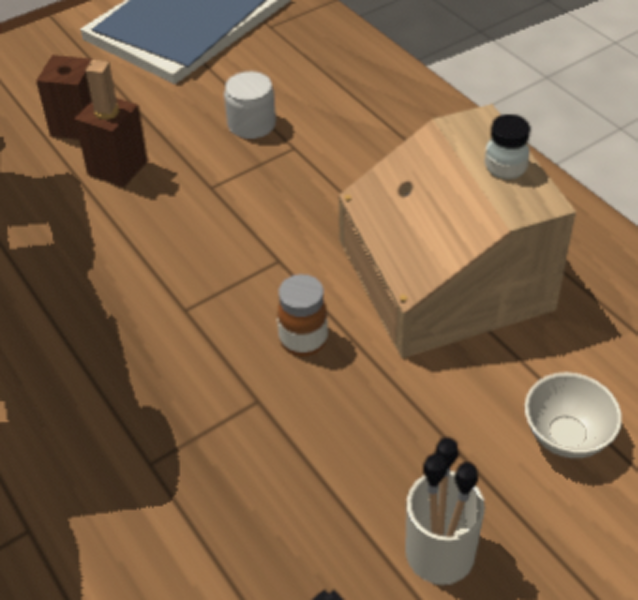

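```bash
python3 - <<'E'
from h import *
def hue(d): return cv2.cvtColor(d["img"],cv2.COLOR_RGB2HSV)
for n in("top","side"):
    d=dict(np.load(f"{n}0.npz"));P=cloud(d)
    # chest slope plane
    box={"top":(311,146,425,262),"side":(318,200,450,340)}[n]
    m=np.zeros((480,640),bool);m[box[1]:box[3],box[0]:box[2]]=1
    c=m&(P[...,2]>.085)&(P[...,2]<.155)
    Q=P[c]
    for _ in range(5):
        mu=Q.mean(0);w=np.linalg.svd(Q-mu,full_matrices=0)[2][2];w*=np.sign(w[2])
        Q=Q[abs((Q-mu)@w)<.006]
    print(n,"slope n",w.round(3),"tilt",np.degrees(np.arccos(w[2])).round(1),"yaw",np.degrees(np.arctan2(-w[1],-w[0])).round(2),"resid",((Q-mu)@w).std().round(4))
    # hole: dark in slope
    g=cv2.cvtColor(d["img"],cv2.COLOR_RGB2GRAY);u0,v0={"top":(344,215),"side":(355.5,250.3)}[n]
    sub=g[int(v0)-9:int(v0)+10,int(u0)-9:int(u0)+10];mm=(sub<np.median(sub)*.8).astype(np.uint8)
    ys,xs=np.nonzero(mm);uv=np.array([[xs.mean()+int(u0)-9,ys.mean()+int(v0)-9]]);
    h=onplane(d,uv,.122)[0];print(" hole px",uv.round(1),len(xs),"xyz",h.round(4)); print(mm) if 0 else None
    r=rays(d,uv)[0];o=d["xyz"];t=((mu-o)@w)/(r@w);print("  via slope plane",(o+r*t).round(4))
    # top-view footprint
    F=P[m&(P[...,2]>.07)&(P[...,2]<.172)]
    rc=cv2.minAreaRect(F[:,:2].astype(np.float32));print("  rect",rc)
    # jar lid circle by colour edge
E
```

```text
top slope n [-0.55   0.152  0.821] tilt 34.8 yaw -15.41 resid 0.0018
 hole px [[342.9 215.4]] 34 xyz [ 0.6661 -0.0139  0.122 ]
  via slope plane [ 0.6661 -0.0139  0.1225]
  rect ((0.6930690407752991, -0.06604616343975067), (0.20179113745689392, 0.2014269232749939), 74.45233917236328)
side slope n [-0.372 -0.006  0.928] tilt 21.9 yaw 1.0 resid 0.0031
 hole px [[355.6 250.5]] 52 xyz [ 0.6671 -0.0192  0.122 ]
  via slope plane [ 0.6668 -0.0197  0.1225]
  rect ((0.6940869092941284, -0.06840600073337555), (0.20738506317138672, 0.20165088772773743), 74.87975311279297)
```

```bash
python3 - <<'E'
from h import *
for n in("top","side"):
    d=dict(np.load(f"{n}0.npz"));P=cloud(d)
    b={"top":(160,280,215,325),"side":(178,178,222,252)}[n]
    m=np.zeros((480,640),bool);m[b[1]:b[3],b[0]:b[2]]=1
    hs=cv2.cvtColor(d["img"],cv2.COLOR_RGB2HSV)
    light=m&(hs[...,2]>120)&(P[...,2]>.11)
    blk=m&(P[...,2]>.02)&(P[...,2]<.106)&(hs[...,2]<110)
    top=m&(P[...,2]>.165)
    F=P[top];print(n,"handle top",len(F),F.mean(0).round(4),cv2.minAreaRect(F[:,:2].astype(np.float32)))
    ys,xs=np.nonzero(light);print(" light px",len(xs),xs.mean(),ys.mean(),"z range",np.nanmin(P[light][:,2]),np.nanmax(P[light][:,2]))
    F=P[blk&(P[...,2]>.094)];print(" block top",len(F),F.mean(0).round(4),cv2.minAreaRect(F[:,:2].astype(np.float32)))
    x0,y0,x1,y1=b;i=d["img"][y0-4:y1+4,x0-4:x1+4,::-1];cv2.imwrite(f"pics/pin_{n}.png",cv2.resize(i,None,fx=7,fy=7,interpolation=cv2.INTER_NEAREST))
E
```

```text
top handle top 143 [0.4613 0.3476 0.1749] ((0.46104928851127625, 0.3489759564399719), (0.024452626705169678, 0.02521314099431038), 41.078147888183594)
 light px 123 172.64227642276424 304.6016260162602 z range 0.17129649903057986 0.18100086189538267
 block top 390 [0.463  0.3423 0.1009] ((0.46116068959236145, 0.34906187653541565), (0.059707432985305786, 0.06025625020265579), 28.27300453186035)
side handle top 101 [0.4599 0.342  0.173 ] ((0.4598467946052551, 0.34400272369384766), (0.025514982640743256, 0.02601011097431183), 41.64634323120117)
 light px 64 191.984375 185.1875 z range 0.12626519167370642 0.17876878885583203
 block top 435 [0.4608 0.3668 0.0998] ((0.4578840136528015, 0.3949231207370758), (0.08005385845899582, 0.18043892085552216), 1.9745006561279297)
```

View pics/pin_top.png

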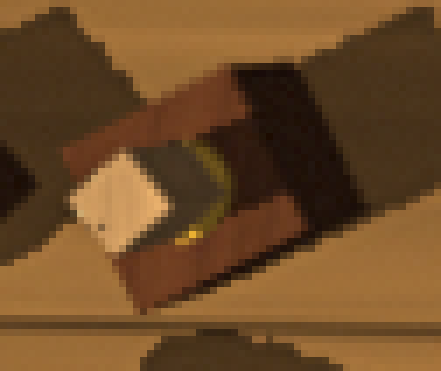

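View pics/pin_side.png

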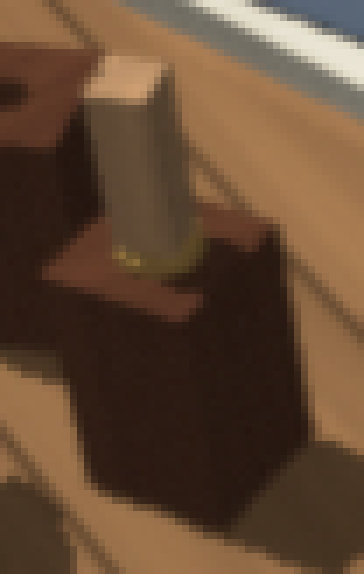

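```bash
cat >> h.py <<'E'
from scipy.spatial.transform import Rotation as Ro
def down(az):
    a=np.radians(az);x=np.array([np.cos(a),np.sin(a),0]);z=np.array([0,0,-1.]);return np.c_[x,np.cross(z,x),z]
YAW=-15.4;C=np.array([.6935,-.067,0]);Rc=Ro.from_euler('z',YAW,degrees=True).as_matrix()
def ch(p): return C+Rc@np.array(p)
def plan(p,R,p0=None,R0=None,step=.06,ang=.18):
    from plant import sense
    s=sense()
    if p0 is None:p0=s["tcp_pos"]
    if R0 is None:R0=s["tool_rot"]
    p0=np.array(p0);p=np.array(p)
    rv=Ro.from_matrix(R0.T@R).as_rotvec()
    k=int(max(np.ceil(np.linalg.norm(p-p0)/step),np.ceil(np.linalg.norm(rv)/ang),1))
    Rk=R0;rows=[]
    for i in range(k):
        t=Rk.T@((p-p0)/k);rows.append(np.r_[t,rv/k]);Rk=Rk@Ro.from_rotvec(rv/k).as_matrix()
    for r in rows:print("t",r[:3].round(4),"r",r[3:].round(4))
E
python3 - <<'E'
from h import *
print(ch([-.04,.04,.122]))
plan([.497,-.048,.16],down(74.6))
E
```

```text
[ 0.66555843 -0.01781394  0.122     ]
t [-0.0408  0.0401  0.0045] r [-0.      0.0001 -0.0085]
t [-0.0411  0.0397  0.0045] r [-0.      0.0001 -0.0085]
t [-0.0415  0.0394  0.0045] r [-0.      0.0001 -0.0085]
t [-0.0418  0.039   0.0045] r [-0.      0.0001 -0.0085]
t [-0.0421  0.0386  0.0045] r [-0.      0.0001 -0.0085]
t [-0.0424  0.0383  0.0045] r [-0.      0.0001 -0.0085]
t [-0.0428  0.0379  0.0045] r [-0.      0.0001 -0.0085]
t [-0.0431  0.0376  0.0045] r [-0.      0.0001 -0.0085]
t [-0.0434  0.0372  0.0045] r [-0.      0.0001 -0.0085]
t [-0.0437  0.0368  0.0045] r [-0.      0.0001 -0.0085]
t [-0.044   0.0364  0.0045] r [-0.      0.0001 -0.0085]
t [-0.0443  0.0361  0.0045] r [-0.      0.0001 -0.0085]
```

Request:
jog_arm(
  plan=[
    {"tx":-0.041,"ty":0.04,"rz":-0.0085,"grip":0.095},
    {"tx":-0.041,"ty":0.04,"rz":-0.0085},
    {"tx":-0.0415,"ty":0.0395,"rz":-0.0085},
    {"tx":-0.042,"ty":0.039,"rz":-0.0085},
    {"tx":-0.042,"ty":0.0385,"rz":-0.0085},
  ],
  grip_force=20,
)

```text
$.plan[0]: bad value
```

```bash
python3 - <<'E'
from h import *
plan([.497,-.048,.18],down(74.6))
E
```

```text
t [-0.0408  0.0401  0.0029] r [-0.      0.0001 -0.0085]
t [-0.0411  0.0397  0.0029] r [-0.      0.0001 -0.0085]
t [-0.0415  0.0394  0.0029] r [-0.      0.0001 -0.0085]
t [-0.0418  0.039   0.0029] r [-0.      0.0001 -0.0085]
t [-0.0421  0.0386  0.0029] r [-0.      0.0001 -0.0085]
t [-0.0424  0.0383  0.0029] r [-0.      0.0001 -0.0085]
t [-0.0428  0.0379  0.0029] r [-0.      0.0001 -0.0085]
t [-0.0431  0.0376  0.0029] r [-0.      0.0001 -0.0085]
t [-0.0434  0.0372  0.0029] r [-0.      0.0001 -0.0085]
t [-0.0437  0.0368  0.0029] r [-0.      0.0001 -0.0085]
t [-0.044   0.0364  0.0029] r [-0.      0.0001 -0.0085]
t [-0.0443  0.0361  0.0028] r [-0.      0.0001 -0.0085]
```

Request:
jog_arm(
  plan=[
    {"rx":0,"ry":0,"rz":-0.0085,"tx":-0.041,"ty":0.04,"tz":0,"grip":0.095},
    {"rx":0,"ry":0,"rz":-0.0085,"tx":-0.041,"ty":0.04,"tz":0,"grip":0.095},
    {"rx":0,"ry":0,"rz":-0.0085,"tx":-0.0415,"ty":0.0395,"tz":0,"grip":0.095},
    {"rx":0,"ry":0,"rz":-0.0085,"tx":-0.042,"ty":0.039,"tz":0,"grip":0.095},
    {"rx":0,"ry":0,"rz":-0.0085,"tx":-0.042,"ty":0.0385,"tz":0,"grip":0.095},
  ],
  grip_force=20,
)

```text
time_s: 0.72
tcp_pos: [0.3397, 0.3179, 0.2146]
tool_rot: [[0.322, 0.947, 0.0], [0.947, -0.322, -0.0], [0.0, 0.0, -1.0]]
contact_force: [1.8, 0.2, -0.8]
width: 0.0948
```

```bash
python3 - <<'E'
from h import *
plan([.497,-.048,.18],down(74.6))
E
```

```text
t [-0.0423  0.0381  0.0049] r [ 0.     -0.     -0.0084]
t [-0.0426  0.0377  0.0049] r [ 0.     -0.     -0.0084]
t [-0.0429  0.0374  0.0049] r [ 0.     -0.     -0.0084]
t [-0.0432  0.037   0.0049] r [ 0.     -0.     -0.0084]
t [-0.0435  0.0367  0.0049] r [ 0.     -0.     -0.0084]
t [-0.0438  0.0363  0.0049] r [ 0.     -0.     -0.0084]
t [-0.0441  0.0359  0.0049] r [ 0.     -0.     -0.0084]
```

Request:
jog_arm(
  plan=[
    {"rx":0,"ry":0,"rz":-0.0085,"tx":-0.0425,"ty":0.038,"tz":0.005,"grip":0.095},
    {"rx":0,"ry":0,"rz":-0.0085,"tx":-0.0425,"ty":0.0375,"tz":0.005,"grip":0.095},
    {"rx":0,"ry":0,"rz":-0.0085,"tx":-0.043,"ty":0.0375,"tz":0.005,"grip":0.095},
    {"rx":0,"ry":0,"rz":-0.0085,"tx":-0.043,"ty":0.037,"tz":0.005,"grip":0.095},
    {"rx":0,"ry":0,"rz":-0.0085,"tx":-0.0435,"ty":0.0365,"tz":0.005,"grip":0.095},
  ],
)

```text
time_s: 1.35
tcp_pos: [0.4516, 0.0564, 0.1895]
tool_rot: [[0.282, 0.959, 0.0], [0.959, -0.282, 0.0], [0.0, 0.0, -1.0]]
contact_force: [0.6, 0.3, -0.2]
width: 0.0948
```

```bash
python3 - <<'E'
from h import *
plan([.497,-.048,.14],down(74.6))
E
```

```text
t [-0.0291  0.0243  0.0165] r [ 0.     -0.     -0.0056]
t [-0.0293  0.0242  0.0165] r [ 0.     -0.     -0.0056]
t [-0.0294  0.024   0.0165] r [ 0.     -0.     -0.0056]
```

Request:
jog_arm(
  plan=[
    {"rx":0,"ry":0,"rz":-0.0055,"tx":-0.029,"ty":0.0245,"tz":0.0165,"grip":0.095},
    {"rx":0,"ry":0,"rz":-0.0055,"tx":-0.0295,"ty":0.024,"tz":0.0165,"grip":0.095},
    {"rx":0,"ry":0,"rz":-0.0055,"tx":-0.0295,"ty":0.024,"tz":0.0165,"grip":0.095},
    {"rx":0,"ry":0,"rz":0,"tx":0,"ty":0,"tz":0.025,"grip":0.095},
    {"rx":0,"ry":0,"rz":0,"tx":0,"ty":0,"tz":0.01,"grip":0.095},
  ],
)

```text
time_s: 1.98
tcp_pos: [0.4959, -0.0465, 0.1039]
tool_rot: [[0.267, 0.964, -0.002], [0.964, -0.267, 0.001], [0.0, -0.002, -1.0]]
contact_force: [0.3, 0.4, -0.8]
width: 0.0951
```

```bash
python3 - <<'E'
from h import *
from plant import *
for n in("side","top"):
    d=get_image(n); cv2.imwrite(f"pics/{n}1.png",d["img"][:,:,::-1])
plan([.497,-.048,.035],down(74.6))
E
```

```text
t [-0.0008  0.0008  0.0347] r [-0.001   0.     -0.0001]
t [-0.0008  0.0008  0.0347] r [-0.001   0.     -0.0001]
```

View pics/side1.png

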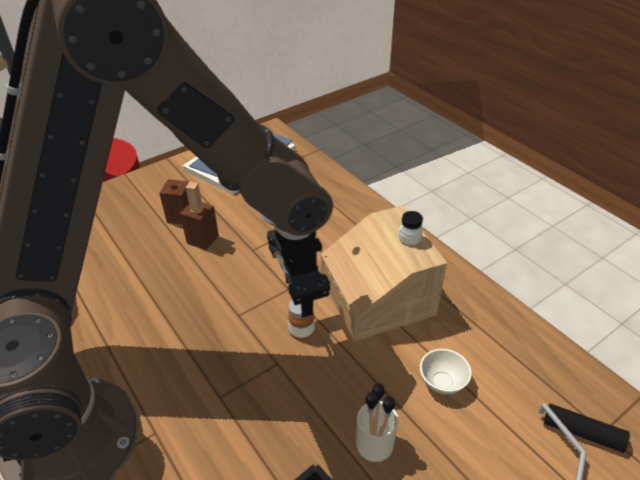

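Side view: open fingers straddle the jar around (302,300). Descending and gripping.

Request:
jog_arm(
  plan=[
    {"rx":0,"ry":0,"rz":0,"tx":-0.001,"ty":0.001,"tz":0.0345,"grip":0.095},
    {"rx":0,"ry":0,"rz":0,"tx":-0.0005,"ty":0.0005,"tz":0.0345,"grip":0.095},
    {"rx":0,"ry":0,"rz":0,"tx":0,"ty":0,"tz":0,"grip":0.045},
    {"rx":0,"ry":0,"rz":0,"tx":0,"ty":0,"tz":0,"grip":0.045},
    {"rx":0,"ry":0,"rz":0,"tx":0,"ty":0,"tz":0,"grip":0.045},
  ],
)

```text
time_s: 2.7
tcp_pos: [0.4983, -0.0481, 0.0376]
tool_rot: [[0.266, 0.964, 0.002], [0.964, -0.266, -0.0], [0.0, 0.002, -1.0]]
contact_force: [-0.1, -0.2, -0.5]
width: 0.0703
```

```bash
python3 - <<'E'
from h import *
from plant import *
s=sense();p=s["tcp_pos"];print(p,s["width"])
a=p+[0,0,.04];b=a+Rc@np.array([0,.204,0])
plan(b,s["tool_rot"],a)
E
```

```text
[ 0.49826056 -0.04813715  0.03757203] 0.07034919789185642
t [ 0.051 -0.     0.   ] r [0. 0. 0.]
t [ 0.051 -0.     0.   ] r [0. 0. 0.]
t [ 0.051 -0.     0.   ] r [0. 0. 0.]
t [ 0.051 -0.     0.   ] r [0. 0. 0.]
```

Request:
jog_arm(
  plan=[
    {"rx":0,"ry":0,"rz":0,"tx":0,"ty":0,"tz":0,"grip":0.045},
    {"rx":0,"ry":0,"rz":0,"tx":0,"ty":0,"tz":0,"grip":0.045},
    {"rx":0,"ry":0,"rz":0,"tx":0,"ty":0,"tz":0,"grip":0.045},
  ],
)

```text
time_s: 3.08
tcp_pos: [0.4979, -0.0483, 0.0369]
tool_rot: [[0.266, 0.964, 0.001], [0.964, -0.266, -0.0], [0.0, 0.001, -1.0]]
contact_force: [-2.1, -1.5, 8.7]
width: 0.0552
```

Request:
jog_arm(
  plan=[
    {"rx":0,"ry":0,"rz":0,"tx":0,"ty":0,"tz":0,"grip":0.045},
    {"rx":0,"ry":0,"rz":0,"tx":0,"ty":0,"tz":-0.01,"grip":0.045},
    {"rx":0,"ry":0,"rz":0,"tx":0,"ty":0,"tz":-0.02,"grip":0.045},
    {"rx":0,"ry":0,"rz":0,"tx":0,"ty":0,"tz":-0.01,"grip":0.045},
  ],
)

```text
time_s: 3.58
tcp_pos: [0.4978, -0.0482, 0.0772]
tool_rot: [[0.266, 0.964, 0.001], [0.964, -0.266, -0.0], [0.0, 0.001, -1.0]]
contact_force: [-0.5, -0.1, -2.5]
width: 0.0554
```

Request:
jog_arm(
  plan=[
    {"rx":0,"ry":0,"rz":0,"tx":0.03,"ty":0,"tz":0,"grip":0.045},
    {"rx":0,"ry":0,"rz":0,"tx":0.05,"ty":0,"tz":0,"grip":0.045},
    {"rx":0,"ry":0,"rz":0,"tx":0.05,"ty":0,"tz":0,"grip":0.045},
    {"rx":0,"ry":0,"rz":0,"tx":0.05,"ty":0,"tz":0,"grip":0.045},
    {"rx":0,"ry":0,"rz":0,"tx":0.024,"ty":0,"tz":0,"grip":0.045},
  ],
)

```text
time_s: 4.2
tcp_pos: [0.552, 0.1508, 0.0761]
tool_rot: [[0.264, 0.964, 0.0], [0.964, -0.264, 0.0], [0.0, 0.0, -1.0]]
contact_force: [0.3, -0.5, -2.8]
width: 0.0553
```

Request:
jog_arm(
  plan=[
    {"rx":0,"ry":0,"rz":0,"tx":0,"ty":0,"tz":0.018,"grip":0.045},
    {"rx":0,"ry":0,"rz":0,"tx":0,"ty":0,"tz":0.014,"grip":0.045},
    {"rx":0,"ry":0,"rz":0,"tx":0,"ty":0,"tz":0.006,"grip":0.045},
    {"rx":0,"ry":0,"rz":0,"tx":0,"ty":0,"tz":0,"grip":0.045},
  ],
)

```text
time_s: 4.7
tcp_pos: [0.5518, 0.1481, 0.0379]
tool_rot: [[0.267, 0.964, -0.001], [0.964, -0.267, 0.0], [-0.0, -0.001, -1.0]]
contact_force: [0.0, 1.3, -2.8]
width: 0.0559
```

Still carrying its weight; lower 2 mm at most, then release.

Request:
jog_arm(
  plan=[
    {"rx":0,"ry":0,"rz":0,"tx":0,"ty":0,"tz":0.001,"grip":0.045},
    {"rx":0,"ry":0,"rz":0,"tx":0,"ty":0,"tz":0.0005,"grip":0.045},
    {"rx":0,"ry":0,"rz":0,"tx":0,"ty":0,"tz":0,"grip":0.045},
  ],
)

```text
time_s: 5.08
tcp_pos: [0.552, 0.1484, 0.0369]
tool_rot: [[0.266, 0.964, 0.001], [0.964, -0.266, 0.0], [0.0, 0.0, -1.0]]
contact_force: [-0.8, -1.0, 0.1]
width: 0.0554
```

Force now ~0: the jar rests on the bench. Releasing.

Request:
jog_arm(
  plan=[
    {"rx":0,"ry":0,"rz":0,"tx":0,"ty":0,"tz":0,"grip":0.075},
    {"rx":0,"ry":0,"rz":0,"tx":0,"ty":0,"tz":0,"grip":0.085},
    {"rx":0,"ry":0,"rz":0,"tx":0,"ty":0,"tz":0,"grip":0.085},
    {"rx":0,"ry":0,"rz":0,"tx":0,"ty":0,"tz":0,"grip":0.085},
  ],
)

```text
time_s: 5.58
tcp_pos: [0.5519, 0.1485, 0.0367]
tool_rot: [[0.266, 0.964, 0.0], [0.964, -0.266, 0.0], [0.0, 0.0, -1.0]]
contact_force: [-0.8, 0.4, 0.3]
width: 0.084
```

Request:
jog_arm(
  plan=[
    {"rx":0,"ry":0,"rz":0,"tx":0,"ty":0,"tz":-0.03,"grip":0.085},
    {"rx":0,"ry":0,"rz":0,"tx":0,"ty":0,"tz":-0.05,"grip":0.085},
    {"rx":0,"ry":0,"rz":0,"tx":0,"ty":0,"tz":-0.06,"grip":0.075},
    {"rx":0,"ry":0,"rz":0,"tx":0,"ty":0,"tz":-0.05,"grip":0.065},
  ],
)

```text
time_s: 6.08
tcp_pos: [0.5518, 0.1485, 0.229]
tool_rot: [[0.266, 0.964, 0.001], [0.964, -0.266, 0.0], [0.001, 0.001, -1.0]]
contact_force: [-0.6, -0.2, -0.7]
width: 0.0703
```

```bash
python3 - <<'E'
from h import *
from plant import *
for n in("side",):
    d=get_image(n); cv2.imwrite(f"pics/{n}2.png",d["img"][:,:,::-1])
plan([.4605,.3455,.225],down(41.3))
print(sense()["joint_pos"])
E
```

```text
t [ 0.0412 -0.0355  0.0024] r [ 0.0018 -0.0016  0.1452]
t [ 0.0356 -0.0411  0.0024] r [ 0.0018 -0.0016  0.1452]
t [ 0.0293 -0.0458  0.0024] r [ 0.0018 -0.0016  0.1452]
t [ 0.0223 -0.0496  0.0025] r [ 0.0018 -0.0016  0.1452]
[ 1.47438775e-01  3.93194382e-01  1.66836088e+00  9.82728807e-05
  1.07061845e+00 -1.15434869e+00]
```

View pics/side2.png

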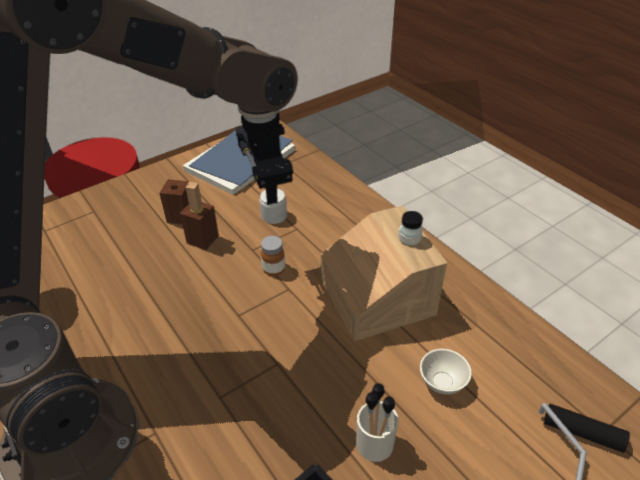

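The jar stands upright at (272,255), the scene is otherwise unchanged. On to the pin.

Request:
jog_arm(
  plan=[
    {"rx":0,"ry":0,"rz":0.145,"tx":0.041,"ty":-0.0355,"tz":0,"grip":0.06},
    {"rx":0,"ry":0,"rz":0.145,"tx":0.0355,"ty":-0.041,"tz":0,"grip":0.06},
    {"rx":0,"ry":0,"rz":0.145,"tx":0.0295,"ty":-0.046,"tz":0,"grip":0.06},
    {"rx":0,"ry":0,"rz":0.145,"tx":0.0225,"ty":-0.0495,"tz":0,"grip":0.06},
    {"rx":0,"ry":0,"rz":0,"tx":0,"ty":0,"tz":0,"grip":0.06},
  ],
)

```text
time_s: 6.75
tcp_pos: [0.4571, 0.3477, 0.2264]
tool_rot: [[0.75, 0.662, -0.0], [0.662, -0.75, 0.0], [0.0, -0.0, -1.0]]
contact_force: [0.1, -0.2, -0.2]
width: 0.0599
```

```bash
python3 - <<'E'
from h import *
from plant import *
for n in("top",):
    d=get_image(n); cv2.imwrite(f"pics/{n}3.png",cv2.resize(d["img"][230:350,90:300,::-1],None,fx=3.8,fy=3.8))
plan([.4605,.3455,.126],down(41.3))
E
```

```text
t [0.0007 0.0011 0.0502] r [-0.      0.0001  0.002 ]
t [0.0007 0.0011 0.0502] r [-0.      0.0001  0.002 ]
```

View pics/top3.png

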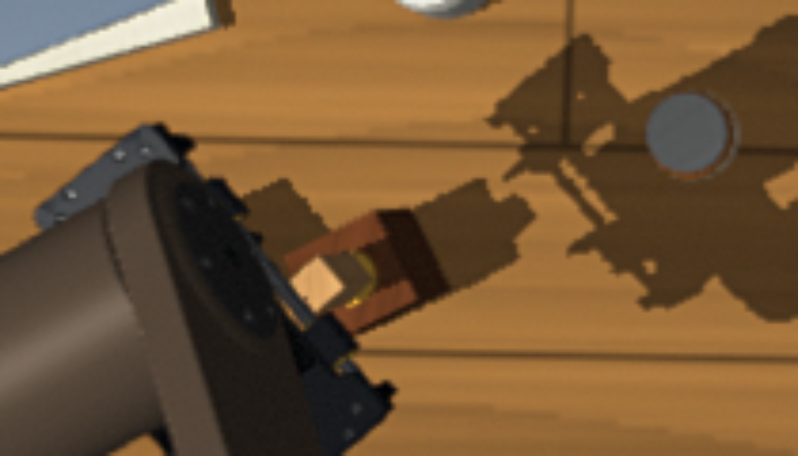

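Request:
jog_arm(
  plan=[
    {"rx":0,"ry":0,"rz":0.002,"tx":0.0005,"ty":0.001,"tz":0.04,"grip":0.06},
    {"rx":0,"ry":0,"rz":0,"tx":0.0005,"ty":0.001,"tz":0.04,"grip":0.06},
    {"rx":0,"ry":0,"rz":0,"tx":0,"ty":0,"tz":0.02,"grip":0.06},
    {"rx":0,"ry":0,"rz":0,"tx":0,"ty":0,"tz":0,"grip":0.06},
  ],
)

```text
time_s: 7.3
tcp_pos: [0.4609, 0.3429, 0.1254]
tool_rot: [[0.752, 0.659, -0.002], [0.659, -0.752, -0.001], [-0.003, -0.0, -1.0]]
contact_force: [-0.1, -0.4, 1.1]
width: 0.0599
```

Request:
jog_arm(
  plan=[
    {"rx":0,"ry":0,"rz":0,"tx":0,"ty":0,"tz":0,"grip":0.01},
    {"rx":0,"ry":0,"rz":0,"tx":0,"ty":0,"tz":0,"grip":0.01},
    {"rx":0,"ry":0,"rz":0,"tx":0,"ty":0,"tz":0,"grip":0.01},
    {"rx":0,"ry":0,"rz":0,"tx":0,"ty":0,"tz":0,"grip":0.01},
    {"rx":0,"ry":0,"rz":0,"tx":0,"ty":0,"tz":0,"grip":0.01},
  ],
  grip_force=50,
)

```text
time_s: 7.92
tcp_pos: [0.4609, 0.3443, 0.1269]
tool_rot: [[0.752, 0.659, 0.0], [0.659, -0.752, 0.0], [0.0, 0.0, -1.0]]
contact_force: [-0.7, -1.1, 2.9]
width: 0.0239
```

Request:
jog_arm(
  plan=[
    {"rx":0,"ry":0,"rz":0,"tx":0,"ty":0,"tz":-0.02,"grip":0.01},
    {"rx":0,"ry":0,"rz":0,"tx":0,"ty":0,"tz":-0.04,"grip":0.01},
    {"rx":0,"ry":0,"rz":0,"tx":0,"ty":0,"tz":-0.05,"grip":0.01},
    {"rx":0,"ry":0,"rz":0,"tx":0,"ty":0,"tz":-0.04,"grip":0.01},
    {"rx":0,"ry":0,"rz":0,"tx":0,"ty":0,"tz":0,"grip":0.01},
  ],
)

```text
time_s: 8.55
tcp_pos: [0.4615, 0.3447, 0.2795]
tool_rot: [[0.752, 0.659, 0.004], [0.659, -0.752, 0.003], [0.005, 0.001, -1.0]]
contact_force: [-0.7, -0.3, -1.0]
width: 0.0237
```

```bash
python3 - <<'E'
from h import *
from plant import *
for n in("side","top"):
    d=get_image(n); i=d["img"][...,::-1]
    i=i[60:300,100:420] if n=="side" else i[230:350,90:300]
    cv2.imwrite(f"pics/{n}4.png",cv2.resize(i,None,fx=2.5 if n=="side" else 3.8,fy=2.5 if n=="side" else 3.8))
    np.savez(f"{n}4.npz",**d)
s=sense();print(s["tcp_pos"],s["contact_force"],s["joint_pos"])
E
```

```text
[0.46054497 0.34404838 0.27611487] [ 0.04164447  0.65861199 -1.330835  ] [ 5.26700984e-01  3.62568456e-01  1.60166650e+00  4.33250252e-05
  1.17781495e+00 -1.92889075e-01]
```

View pics/side4.png

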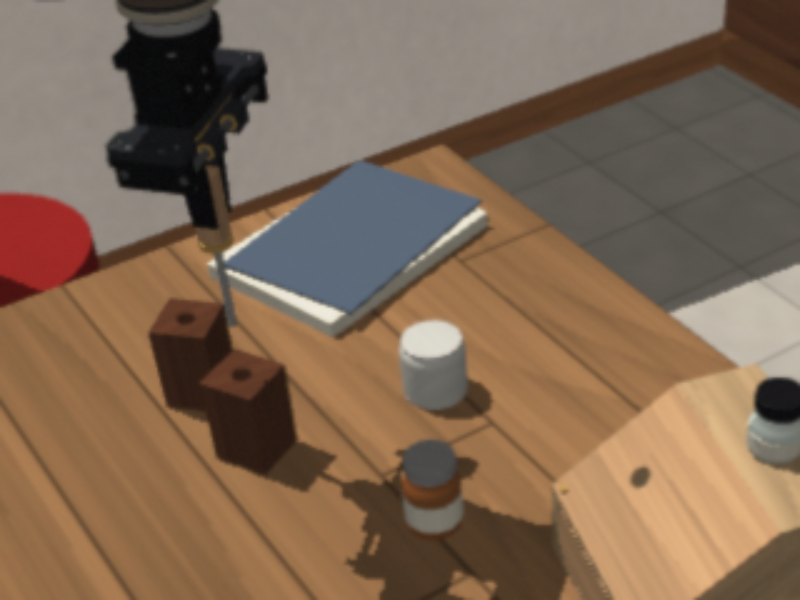

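View pics/top4.png

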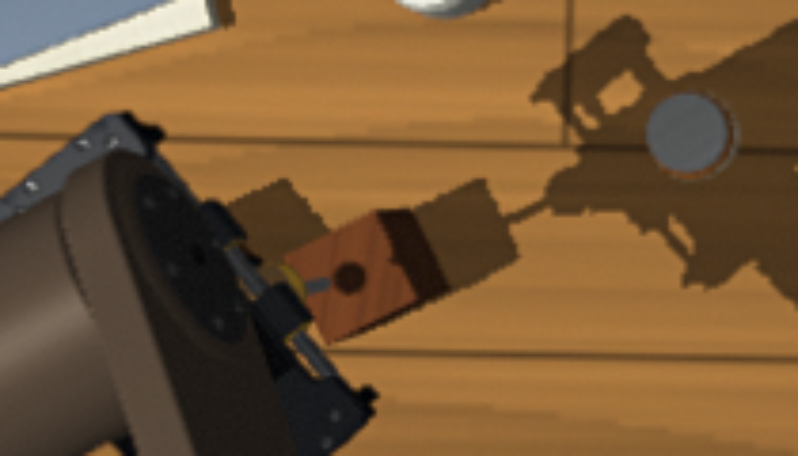

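```bash
python3 - <<'E'
from h import *
S=dict(np.load("side4.npz"));T=dict(np.load("top4.npz"))
print("tip",onplane(S,[[192.8,189.2]],.154),onplane(T,[[176.3,305.3]],.154))
print("hole blk",onplane(S,[[196.4,210]],.1),onplane(T,[[182.1,302.9]],.1))
# chest hole refine by dark blob on both
for d,(u,v) in((S,(355.6,250.5)),(T,(344,215))):
    g=cv2.cvtColor(d["img"],cv2.COLOR_RGB2GRAY).astype(float)
    u,v=int(u),int(v);s=g[v-8:v+9,u-8:u+9];w=np.clip(np.median(s)*.88-s,0,None)
    yy,xx=np.mgrid[-8:9,-8:9];c=[(w*xx).sum()/w.sum()+u,(w*yy).sum()/w.sum()+v]
    print(c,onplane(d,[c],.122));print(s.astype(int)[2:15,2:15])
E
```

```text
tip [[0.46561045 0.35534006 0.154     ]] [[0.45829718 0.3469119  0.154     ]]
hole blk [[0.45991339 0.34355096 0.1       ]] [[0.46045412 0.34840188 0.1       ]]
[np.float64(355.6760623350081), np.float64(250.37628090493627)] [[ 0.66745433 -0.01906395  0.122     ]]
[[177 179 177 173 173 172 172 170 169 170 171 170 165]
 [175 178 178 175 173 172 172 169 165 166 170 172 169]
 [174 177 179 177 171 167 160 151 142 148 161 171 171]
 [175 176 178 177 164 142 120 100  93 103 137 166 173]
 [174 174 176 169 139 104  88  83  81  87 116 152 171]
 [175 174 172 152 113  88  83  83  84  86 106 145 169]
 [175 174 164 134  96  84  82  82  82  87 112 149 169]
 [176 174 159 122  88  82  80  82  84  93 129 161 171]
 [177 174 159 123  87  82  81  83  85 107 148 173 173]
 [178 176 165 135 100  86  85  86  99 134 165 176 175]
 [178 177 173 159 132 110 106 117 140 164 175 179 177]
 [173 178 177 175 165 152 150 165 177 178 177 178 178]
 [167 176 178 178 176 175 175 179 182 182 178 177 180]]
[np.float64(342.8470195062065), np.float64(215.2066339289774)] [[ 0.66659745 -0.01382333  0.122     ]]
[[158 159 161 163 164 165 164 163 160 156 153 153 154]
 [160 161 160 162 161 165 161 163 165 164 164 161 157]
 [163 164 165 158 149 145 137 146 157 163 165 165 165]
 [164 166 161 131  92  74  93 129 147 153 160 163 164]
 [165 163 135  92  66  70 128 152 152 150 156 161 161]
 [169 157 115  75  68  72 130 152 151 149 154 163 165]
 [172 158 112  81  80  80 123 148 150 148 146 163 169]
 [169 161 118  86  86  90 100 119 131 138 141 159 168]
 [166 165 139 100  88  89  88  90  91 108 142 164 168]
 [166 168 161 135 110 100  98  99 108 135 164 174 174]
 [167 167 169 165 154 140 136 138 145 162 171 174 174]
 [170 169 169 168 169 168 169 169 168 169 168 168 166]
 [168 168 169 171 172 170 170 170 169 170 168 167 169]]
```

```bash
python3 - <<'E'
from h import *
from plant import *
for n in("side","top"):
    d=get_image(n); i=d["img"][...,::-1];np.savez(f"{n}5.npz",**d)
    x0,y0=(160,140) if n=="side" else (150,285)
    i=i[y0:y0+60,x0:x0+60];cv2.imwrite(f"pics/{n}5.png",cv2.resize(i,None,fx=10,fy=10,interpolation=cv2.INTER_CUBIC))
s=sense();print(s["tcp_pos"],s["tool_rot"][:,2])
E
```

```text
[0.46045814 0.3439311  0.2752623 ] [-0.00197139 -0.00110305 -0.99999745]
```

View pics/side5.png

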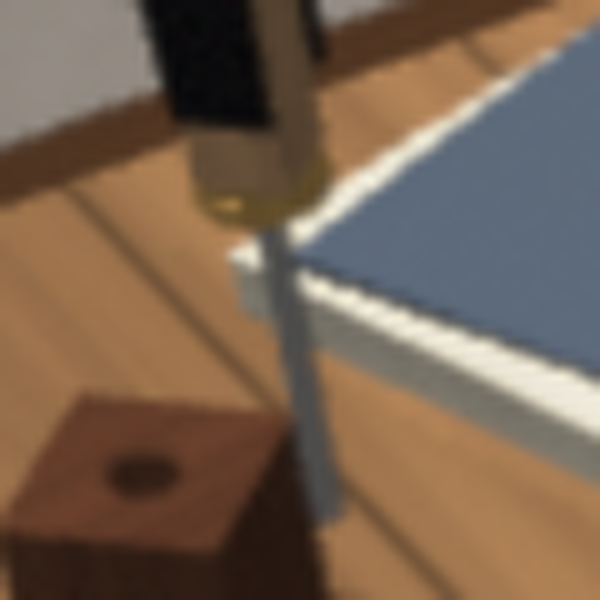

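View pics/top5.png

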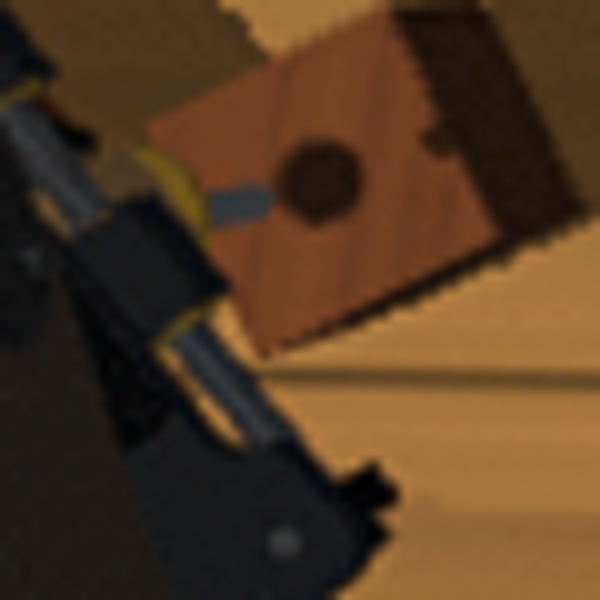

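```bash
python3 - <<'E'
from h import *
S=dict(np.load("side5.npz"));T=dict(np.load("top5.npz"))
def tri(a,b):
    r1=rays(S,[a])[0];r2=rays(T,[b])[0];o1,o2=S["xyz"],T["xyz"]
    x=np.linalg.lstsq(np.c_[r1,-r2],o2-o1,rcond=None)[0];p,q=o1+r1*x[0],o2+r2*x[1];return (p+q)/2,(q-p)
print("tip",tri([192.3,191.2],[176.1,304.1]))
print("blk hole",tri([160+13.7,140+47],[181.5,302.7]), tri([196.4-.3,209.7],[181.5,302.7]))
print(onplane(S,[[196.1,209.7]],.1),onplane(T,[[181.5,302.7]],.1))
E
```

```text
tip (array([0.46071916, 0.34728251, 0.15512158]), array([ 4.16932639e-04, -2.15042624e-04, -8.28689036e-05]))
blk hole (array([0.44236045, 0.34071863, 0.1800636 ]), array([ 0.04596242, -0.02071361, -0.0079806 ])) (array([0.46118918, 0.35054401, 0.0957761 ]), array([-0.0010953 ,  0.0005704 ,  0.00020978]))
[[0.45985195 0.34504742 0.1       ]] [[0.46088295 0.34977793 0.1       ]]
```

```bash
cat >> h.py <<'E'
A=Rc@np.array([.5736,0,-.8192]);H=np.array([.6665,-.018,.122])
def tilt(R0):
    z=R0[:,2];v=np.cross(z,A);s=np.linalg.norm(v);return Ro.from_rotvec(v/s*np.arctan2(s,z@A)).as_matrix()@R0
E
python3 - <<'E'
from h import *
R0=down(41.3);R=tilt(R0);np.save("Rt.npy",R);print(R.round(3))
p=H-A*(.122+.06);print(p)
plan(p,R)
E
```

```text
[[ 0.656  0.514  0.553]
 [ 0.686 -0.711 -0.152]
 [ 0.315  0.479 -0.819]]
[0.56585307 0.00972278 0.2710944 ]
t [-0.0235  0.0535  0.0007] r [-0.0851  0.0563 -0.0001]
t [-0.0236  0.0533  0.0039] r [-0.0851  0.0563 -0.0001]
t [-0.024   0.0528  0.0071] r [-0.0851  0.0563 -0.0001]
t [-0.0244  0.0521  0.0102] r [-0.0851  0.0563 -0.0001]
t [-0.0251  0.0511  0.0132] r [-0.0851  0.0563 -0.0001]
t [-0.0259  0.0498  0.0161] r [-0.0851  0.0563 -0.0001]
```

Request:
jog_arm(
  plan=[
    {"rx":-0.0425,"ry":0.028,"rz":0,"tx":-0.012,"ty":0.0265,"tz":0,"grip":0.01},
    {"rx":-0.085,"ry":0.056,"rz":0,"tx":-0.0235,"ty":0.0535,"tz":0.0025,"grip":0.01},
    {"rx":-0.085,"ry":0.056,"rz":0,"tx":-0.024,"ty":0.053,"tz":0.0055,"grip":0.01},
    {"rx":-0.085,"ry":0.056,"rz":0,"tx":-0.0245,"ty":0.0525,"tz":0.0085,"grip":0.01},
    {"rx":-0.085,"ry":0.056,"rz":0,"tx":-0.025,"ty":0.0515,"tz":0.0115,"grip":0.01},
  ],
)

```text
time_s: 9.38
tcp_pos: [0.5387, 0.0915, 0.2729]
tool_rot: [[0.697, 0.576, 0.428], [0.675, -0.728, -0.118], [0.243, 0.371, -0.896]]
contact_force: [0.9, 0.5, -1.6]
width: 0.0239
```

```bash
python3 - <<'E'
from h import *
R=np.load("Rt.npy");p=H-A*(.122+.06)
plan(p,R,step=.045)
E
```

```text
t [-0.0184  0.0373  0.0114] r [-0.0631  0.0417 -0.0002]
t [-0.0189  0.0365  0.013 ] r [-0.0631  0.0417 -0.0002]
```

Request:
jog_arm(
  plan=[
    {"rx":-0.063,"ry":0.0415,"rz":0,"tx":-0.0185,"ty":0.0375,"tz":0.0115,"grip":0.01},
    {"rx":-0.063,"ry":0.0415,"rz":0,"tx":-0.019,"ty":0.0365,"tz":0.013,"grip":0.01},
    {"rx":0,"ry":0,"rz":0,"tx":0,"ty":0,"tz":0,"grip":0.01},
    {"rx":0,"ry":0,"rz":0,"tx":0,"ty":0,"tz":0,"grip":0.01},
  ],
)

```text
time_s: 9.88
tcp_pos: [0.5656, 0.0111, 0.2711]
tool_rot: [[0.658, 0.515, 0.55], [0.685, -0.713, -0.152], [0.314, 0.476, -0.821]]
contact_force: [-1.4, -0.0, -1.2]
width: 0.0233
```

```bash
python3 - <<'E'
from h import *
R=np.load("Rt.npy");p=H-A*(.122+.02)
plan(p,R,step=.03)
E
```

```text
t [-0.0004  0.0006  0.0202] r [-0.0016  0.0012 -0.0008]
t [-0.0004  0.0006  0.0202] r [-0.0016  0.0012 -0.0008]
```

Request:
jog_arm(
  plan=[
    {"rx":-0.0015,"ry":0.001,"rz":0,"tx":-0.0005,"ty":0.0005,"tz":0.02,"grip":0.01},
    {"rx":-0.0015,"ry":0.001,"rz":0,"tx":-0.0005,"ty":0.0005,"tz":0.02,"grip":0.01},
    {"rx":0,"ry":0,"rz":0,"tx":0,"ty":0,"tz":0,"grip":0.01},
    {"rx":0,"ry":0,"rz":0,"tx":0,"ty":0,"tz":0,"grip":0.01},
  ],
)

```text
time_s: 10.38
tcp_pos: [0.5877, 0.0042, 0.2396]
tool_rot: [[0.655, 0.513, 0.554], [0.686, -0.711, -0.152], [0.316, 0.48, -0.818]]
contact_force: [0.3, -0.3, -1.2]
width: 0.0241
```

```bash
python3 - <<'E'
from h import *
from plant import *
for n in("side","top"):
    d=get_image(n); i=d["img"][...,::-1];np.savez(f"{n}6.npz",**d)
    x0,y0=(315,200) if n=="side" else (310,170)
    i=i[y0:y0+75,x0:x0+75];cv2.imwrite(f"pics/{n}6.png",cv2.resize(i,None,fx=8,fy=8,interpolation=cv2.INTER_CUBIC))
s=sense();print(s["tcp_pos"],s["tool_rot"][:,2],A)
E
```

```text
[0.5877132  0.00395098 0.23999594] [ 0.55504874 -0.15224657 -0.8177664 ] [ 0.55300512 -0.15232299 -0.8192    ]
```

View pics/side6.png

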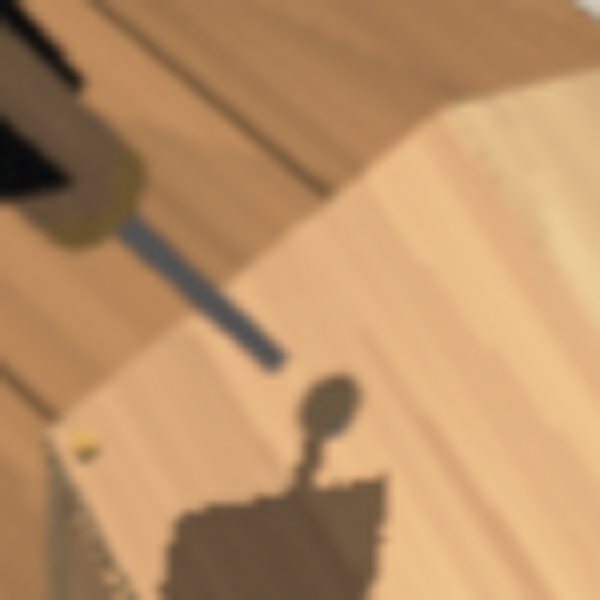

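View pics/top6.png

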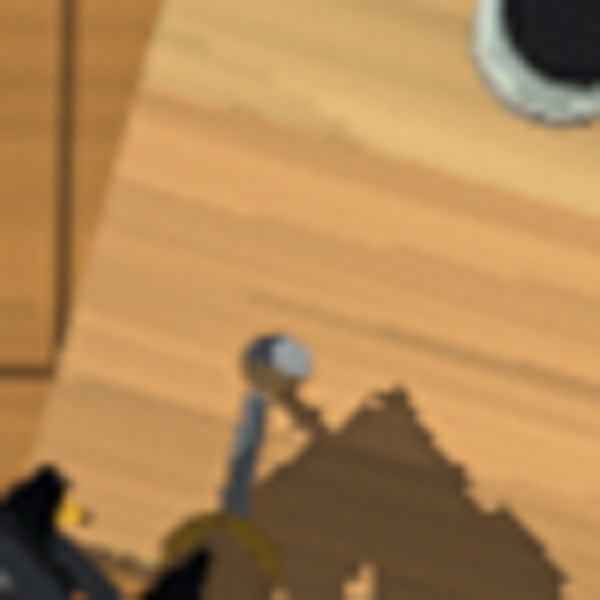

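```bash
python3 - <<'E'
from h import *
S=dict(np.load("side6.npz"));T=dict(np.load("top6.npz"))
def tri(a,b):
    r1=rays(S,[a])[0];r2=rays(T,[b])[0];o1,o2=S["xyz"],T["xyz"]
    x=np.linalg.lstsq(np.c_[r1,-r2],o2-o1,rcond=None)[0];p,q=o1+r1*x[0],o2+r2*x[1];return (p+q)/2,(q-p)
f=lambda x,y,x0,y0:((x+.5)/8-.5+x0,(y+.5)/8-.5+y0)
tip,e=tri(f(280,362,315,200),f(258,397,310,170));hole,e2=tri(f(330,405,315,200),f(277,363,310,170))
print("tip",tip,e,"\nhole",hole,e2)
from plant import sense
s=sense();R=s["tool_rot"]
print("tip by robot",s["tcp_pos"]+R[:,2]*.122)
dv=hole-tip;print("hole-tip in tool axes",(R.T@dv).round(4)," chest axes normal etc", (Rc.T@dv).round(4))
m=R.T@(hole-s["tcp_pos"]);print(m)
E
```

```text
tip [ 0.65580924 -0.01071395  0.13872854] [-0.00080764  0.00051555 -0.00013065] 
hole [ 0.66814856 -0.01742921  0.12076635] [-0.00138751  0.000893   -0.00024171]
tip by robot [ 0.65542914 -0.01462311  0.14022844]
hole-tip in tool axes [-0.0022  0.0025  0.0226]  chest axes normal etc [ 0.0137 -0.0032 -0.018 ]
[ 0.00023947 -0.00083283  0.14540256]
```

Request:
jog_arm(
  plan=[
    {"rx":0,"ry":0,"rz":0,"tx":-0.002,"ty":0.0025,"tz":0,"grip":0.01},
    {"rx":0,"ry":0,"rz":0,"tx":0,"ty":0,"tz":0.008,"grip":0.01},
    {"rx":0,"ry":0,"rz":0,"tx":0,"ty":0,"tz":0.007,"grip":0.01},
    {"rx":0,"ry":0,"rz":0,"tx":0,"ty":0,"tz":0,"grip":0.01},
    {"rx":0,"ry":0,"rz":0,"tx":0,"ty":0,"tz":0,"grip":0.01},
  ],
)

```text
time_s: 11.1
tcp_pos: [0.5961, -0.002, 0.2274]
tool_rot: [[0.656, 0.513, 0.554], [0.685, -0.712, -0.153], [0.316, 0.48, -0.818]]
contact_force: [0.1, 0.0, -0.9]
width: 0.0236
```

```bash
python3 - <<'E'
from h import *
from plant import *
for n in("side","top"):
    d=get_image(n); i=d["img"][...,::-1];np.savez(f"{n}7.npz",**d)
    x0,y0=(315,200) if n=="side" else (310,170)
    i=i[y0:y0+75,x0:x0+75];cv2.imwrite(f"pics/{n}7.png",cv2.resize(i,None,fx=8,fy=8,interpolation=cv2.INTER_CUBIC))
s=sense();print(s["tcp_pos"],s["tool_rot"][:,2],A)
E
```

```text
[ 0.59609255 -0.00196076  0.2276126 ] [ 0.55435008 -0.15256289 -0.81818125] [ 0.55300512 -0.15232299 -0.8192    ]
```

View pics/side7.png

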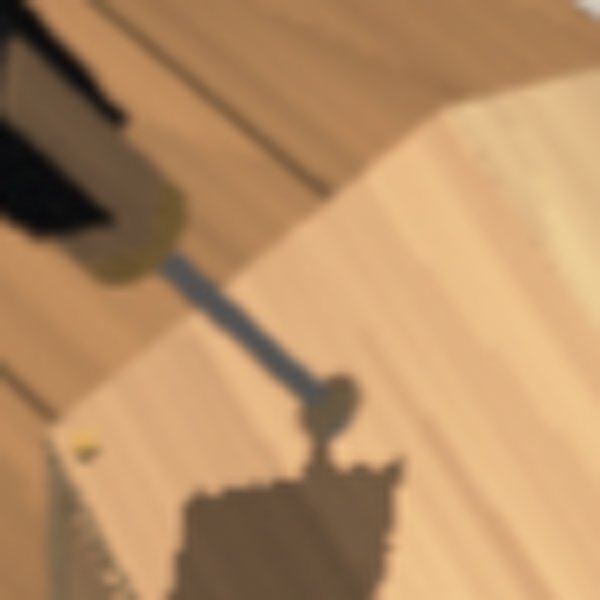

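View pics/top7.png

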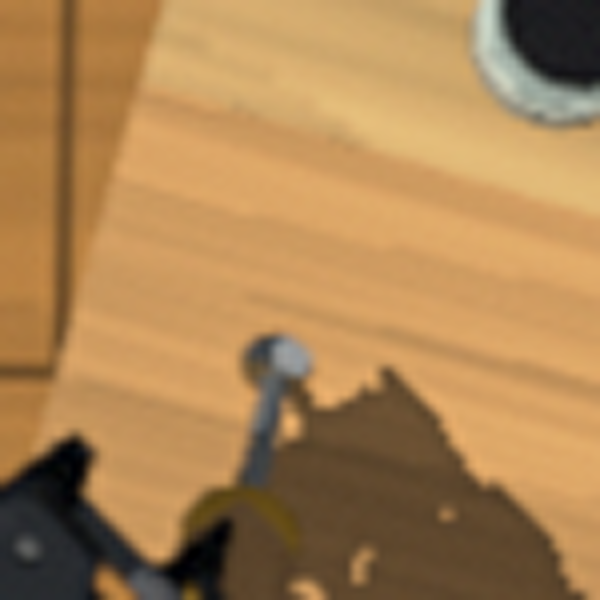

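Both views show the tip about 7 mm short of the hole and in line (side tip (315,395) vs hole (330,405), top tip (275,378) vs hole (277,363)). Advancing.

Request:
jog_arm(
  plan=[
    {"rx":0,"ry":0,"rz":0,"tx":0,"ty":0,"tz":0.006,"grip":0.01},
    {"rx":0,"ry":0,"rz":0,"tx":0,"ty":0,"tz":0.006,"grip":0.01},
    {"rx":0,"ry":0,"rz":0,"tx":0,"ty":0,"tz":0.006,"grip":0.01},
    {"rx":0,"ry":0,"rz":0,"tx":0,"ty":0,"tz":0,"grip":0.01},
  ],
  grip_force=60,
)

```text
time_s: 11.7
tcp_pos: [0.6062, -0.0048, 0.2122]
tool_rot: [[0.656, 0.513, 0.554], [0.685, -0.712, -0.153], [0.316, 0.48, -0.819]]
contact_force: [0.4, 0.9, -0.5]
width: 0.024
```

Request:
jog_arm(
  plan=[
    {"rx":0,"ry":0,"rz":0,"tx":0,"ty":0,"tz":0.006,"grip":0.01},
    {"rx":0,"ry":0,"rz":0,"tx":0,"ty":0,"tz":0.006,"grip":0.01},
    {"rx":0,"ry":0,"rz":0,"tx":0,"ty":0,"tz":0,"grip":0.01},
  ],
)

```text
time_s: 12.08
tcp_pos: [0.613, -0.0067, 0.2027]
tool_rot: [[0.656, 0.513, 0.554], [0.686, -0.712, -0.153], [0.316, 0.48, -0.818]]
contact_force: [0.0, 0.8, -0.2]
width: 0.0237
```

Request:
jog_arm(
  plan=[
    {"rx":0,"ry":0,"rz":0,"tx":0,"ty":0,"tz":0.003,"grip":0.01},
    {"rx":0,"ry":0,"rz":0,"tx":0,"ty":0,"tz":0.003,"grip":0.01},
    {"rx":0,"ry":0,"rz":0,"tx":0,"ty":0,"tz":0,"grip":0.01},
  ],
)

```text
time_s: 12.45
tcp_pos: [0.6142, -0.0071, 0.1974]
tool_rot: [[0.657, 0.514, 0.552], [0.685, -0.712, -0.153], [0.314, 0.478, -0.82]]
contact_force: [-14.7, 5.3, 7.4]
width: 0.0239
```

```bash
python3 - <<'E'
from h import *
from plant import *
for n in("side","top"):
    d=get_image(n); i=d["img"][...,::-1];np.savez(f"{n}8.npz",**d)
    x0,y0=(300,190) if n=="side" else (290,170)
    i=i[y0:y0+150,x0:x0+150];cv2.imwrite(f"pics/{n}8.png",cv2.resize(i,None,fx=4,fy=4,interpolation=cv2.INTER_CUBIC))
s=sense();R=s["tool_rot"];print(s["tcp_pos"],"F tool",R.T@s["contact_force"],"M tool",R.T@s["moment"], "depth",((s["tcp_pos"]+R[:,2]*.122)-H)@A)
E
```

```text
[ 0.61419574 -0.00706894  0.19741879] F tool [ -1.62477923  -7.5665624  -14.98258694] M tool [ 2.53606885 -0.96351183 -0.07158848] depth 0.029633613585548377
```

View pics/side8.png

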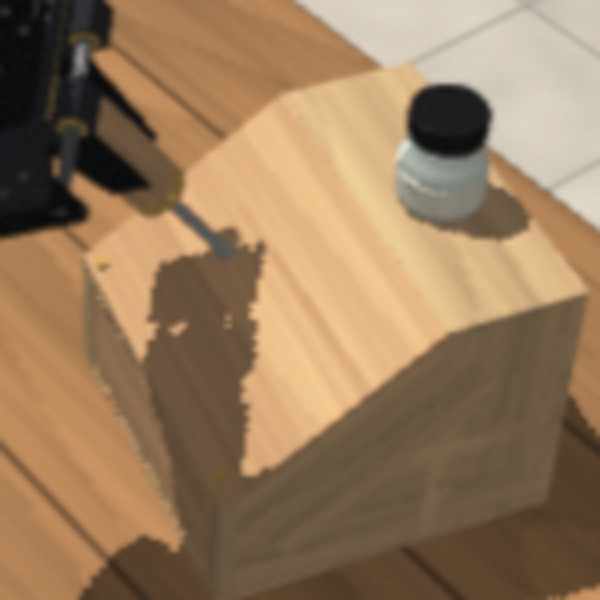

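View pics/top8.png

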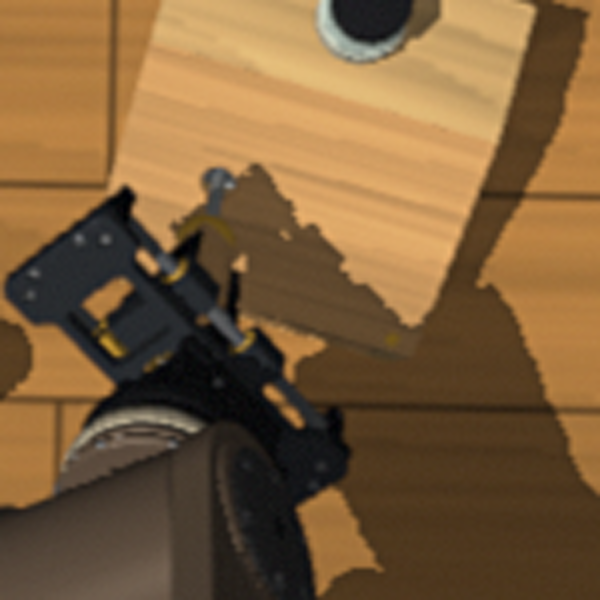

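```bash
python3 - <<'E'
from h import *
a=[]
for n,(x,y) in(("side",(335,225)),("top",(325,195))):
    d=np.load(f"{n}8.npz");a.append(cv2.resize(d["img"][y:y+40,x:x+40,::-1],None,fx=10,fy=10,interpolation=cv2.INTER_CUBIC))
cv2.imwrite("pics/zz8.png",np.hstack(a))
E
```

```text
(no output)
```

View pics/zz8.png

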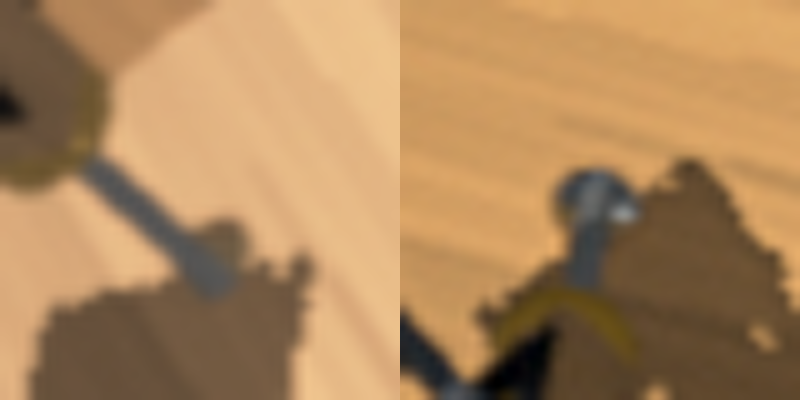

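Request:
jog_arm(
  plan=[
    {"rx":0,"ry":0,"rz":0,"tx":-0.0005,"ty":-0.002,"tz":0,"grip":0.01},
    {"rx":0,"ry":0,"rz":0,"tx":0,"ty":0,"tz":0,"grip":0.01},
  ],
)

```text
time_s: 12.8
tcp_pos: [0.6137, -0.0065, 0.197]
tool_rot: [[0.657, 0.513, 0.553], [0.685, -0.712, -0.153], [0.315, 0.48, -0.819]]
contact_force: [-9.8, 0.3, 7.7]
width: 0.0238
```

```bash
cat > f.py <<'E'
from h import *
from plant import *
s=sense();R=s["tool_rot"];print(s["tcp_pos"],"F tool",R.T@s["contact_force"],"M tool",R.T@s["moment"], "depth",((s["tcp_pos"]+R[:,2]*.122)-H)@A, "ang err",np.degrees(np.arccos(R[:,2]@A)))
E
python3 f.py
```

```text
[ 0.61366367 -0.00652349  0.19696388] F tool [ -3.77690912  -1.58409998 -11.75239054] M tool [ 0.85177807 -1.25614878  0.01379022] depth 0.0296290465250506 ang err nanf.py:3: RuntimeWarning: invalid value encountered in arccos
  s=sense();R=s["tool_rot"];print(s["tcp_pos"],"F tool",R.T@s["contact_force"],"M tool",R.T@s["moment"], "depth",((s["tcp_pos"]+R[:,2]*.122)-H)@A, "ang err",np.degrees(np.arccos(R[:,2]@A)))
```

Request:
jog_arm(
  plan=[
    {"rx":0,"ry":0,"rz":0,"tx":-0.001,"ty":-0.0005,"tz":0,"grip":0.01},
    {"rx":0,"ry":0,"rz":0,"tx":0,"ty":0,"tz":0.002,"grip":0.01},
    {"rx":0,"ry":0,"rz":0,"tx":0,"ty":0,"tz":0.001,"grip":0.01},
    {"rx":0,"ry":0,"rz":0,"tx":0,"ty":0,"tz":0,"grip":0.01},
  ],
)

```text
time_s: 13.3
tcp_pos: [0.615, -0.0072, 0.1936]
tool_rot: [[0.656, 0.513, 0.553], [0.685, -0.712, -0.153], [0.315, 0.48, -0.819]]
contact_force: [-5.2, 1.3, 1.0]
width: 0.0236
```

```bash
python3 f.py 2>/dev/null
```

```text
[ 0.61495363 -0.0072419   0.19361459] F tool [-2.19510298 -3.05716648 -3.91560788] M tool [ 1.02261968 -0.94709013 -0.05506052] depth 0.03319563129636313 ang err nan
```

Force dropped — perhaps the catch let go. Looking.

```bash
python3 - <<'E'
from h import *
from plant import *
a=[]
for n in("side","top"):
    d=get_image(n); i=d["img"][...,::-1]
    x0,y0=(280,190) if n=="side" else (270,170)
    a.append(cv2.resize(i[y0:y0+160,x0:x0+160],(400,400)))
cv2.imwrite("pics/z9.png",np.hstack(a))
E
```

```text
(no output)
```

View pics/z9.png

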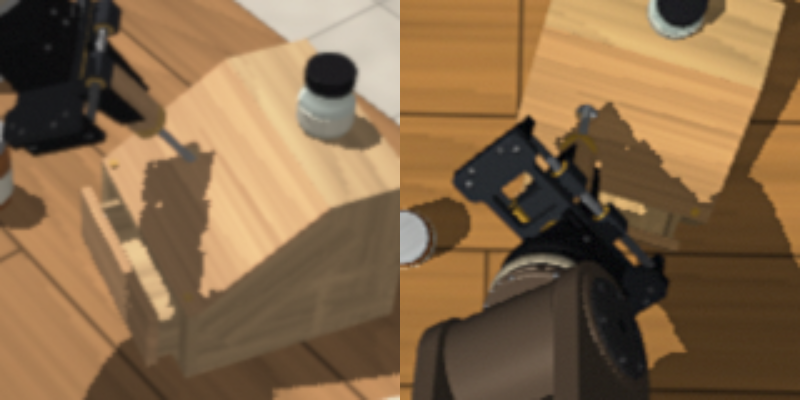

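The drawer has sprung out (left panel, board at (110,270)). Withdrawing the pin along its axis.

Request:
jog_arm(
  plan=[
    {"rx":0,"ry":0,"rz":0,"tx":0,"ty":0,"tz":-0.01,"grip":0.01},
    {"rx":0,"ry":0,"rz":0,"tx":0,"ty":0,"tz":-0.015,"grip":0.01},
    {"rx":0,"ry":0,"rz":0,"tx":0,"ty":0,"tz":-0.02,"grip":0.01},
    {"rx":0,"ry":0,"rz":0,"tx":0,"ty":0,"tz":-0.025,"grip":0.01},
    {"rx":0,"ry":0,"rz":0,"tx":0,"ty":0,"tz":-0.02,"grip":0.01},
  ],
)

```text
time_s: 14.02
tcp_pos: [0.5657, 0.0067, 0.2687]
tool_rot: [[0.655, 0.512, 0.556], [0.686, -0.712, -0.152], [0.317, 0.481, -0.817]]
contact_force: [0.7, 1.2, -0.9]
width: 0.0237
```

```bash
python3 - <<'E'
from h import *
plan([.4609,.3443,.275],down(41.2),step=.055)
E
```

```text
t [ 0.0236 -0.0416 -0.0164] r [ 0.0732 -0.0484  0.0001]
t [ 0.0228 -0.0427 -0.0144] r [ 0.0732 -0.0484  0.0001]
t [ 0.0222 -0.0437 -0.0124] r [ 0.0732 -0.0484  0.0001]
t [ 0.0216 -0.0445 -0.0102] r [ 0.0732 -0.0484  0.0001]
t [ 0.0212 -0.0452 -0.0079] r [ 0.0732 -0.0484  0.0001]
t [ 0.0208 -0.0457 -0.0056] r [ 0.0732 -0.0484  0.0001]
t [ 0.0206 -0.046  -0.0033] r [ 0.0732 -0.0484  0.0001]
```

Request:
jog_arm(
  plan=[
    {"rx":0.073,"ry":-0.0485,"rz":0,"tx":0.0235,"ty":-0.0415,"tz":-0.0165,"grip":0.01},
    {"rx":0.073,"ry":-0.0485,"rz":0,"tx":0.023,"ty":-0.0425,"tz":-0.0145,"grip":0.01},
    {"rx":0.073,"ry":-0.0485,"rz":0,"tx":0.022,"ty":-0.0435,"tz":-0.0125,"grip":0.01},
    {"rx":0.073,"ry":-0.0485,"rz":0,"tx":0.0215,"ty":-0.0445,"tz":-0.01,"grip":0.01},
    {"rx":0.073,"ry":-0.0485,"rz":0,"tx":0.021,"ty":-0.045,"tz":-0.008,"grip":0.01},
  ],
)

```text
time_s: 14.65
tcp_pos: [0.4907, 0.249, 0.2729]
tool_rot: [[0.744, 0.647, 0.166], [0.661, -0.749, -0.046], [0.094, 0.144, -0.985]]
contact_force: [1.1, -1.0, -1.6]
width: 0.0237
```

```bash
python3 - <<'E'
from h import *
plan([.4609,.3443,.275],down(41.2),step=.05)
E
```

```text
t [ 0.0205 -0.0452 -0.0057] r [ 0.0723 -0.0473  0.0001]
t [ 0.0203 -0.0455 -0.0034] r [ 0.0723 -0.0473  0.0001]
```

Request:
jog_arm(
  plan=[
    {"rx":0.0725,"ry":-0.0475,"rz":0,"tx":0.0205,"ty":-0.045,"tz":-0.0055,"grip":0.01},
    {"rx":0.0725,"ry":-0.0475,"rz":0,"tx":0.0205,"ty":-0.0455,"tz":-0.0035,"grip":0.01},
    {"rx":0,"ry":0,"rz":0,"tx":0,"ty":0,"tz":0,"grip":0.01},
    {"rx":0,"ry":0,"rz":0,"tx":0,"ty":0,"tz":0,"grip":0.01},
  ],
)

```text
time_s: 15.15
tcp_pos: [0.4617, 0.3422, 0.274]
tool_rot: [[0.752, 0.659, 0.002], [0.659, -0.752, -0.002], [0.0, 0.002, -1.0]]
contact_force: [1.5, -0.1, -0.7]
width: 0.0238
```

```bash
python3 - <<'E'
from h import *
from plant import *
a=[]
for n in("side","top"):
    d=get_image(n); i=d["img"][...,::-1];np.savez(f"{n}10.npz",**d)
    x0,y0=(160,140) if n=="side" else (150,270)
    i=i[y0:y0+80,x0:x0+80];a.append(cv2.resize(i,(400,400),interpolation=cv2.INTER_CUBIC))
cv2.imwrite("pics/z10.png",np.hstack(a))
s=sense();print(s["tcp_pos"]); plan([.4609,.3443,.235],down(41.2))
E
```

```text
[0.46168818 0.34166719 0.27437268]
t [ 0.0011 -0.0026  0.0394] r [ 0.002  -0.0003 -0.0009]
```

View pics/z10.png

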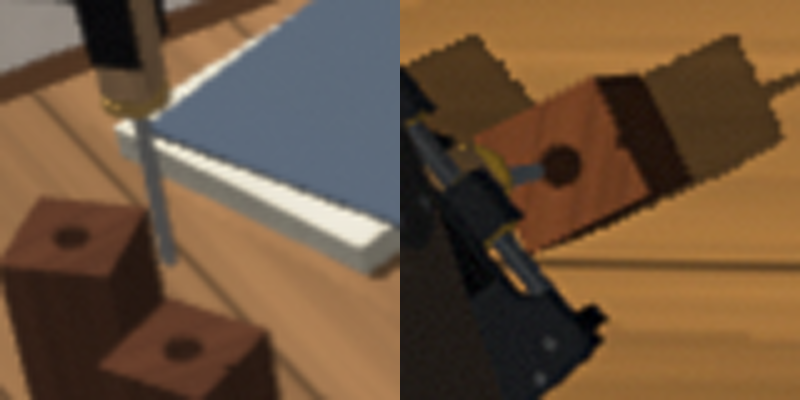

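```bash
python3 - <<'E'
from h import *
S=dict(np.load("side10.npz"));T=dict(np.load("top10.npz"))
def tri(a,b):
    r1=rays(S,[a])[0];r2=rays(T,[b])[0];o1,o2=S["xyz"],T["xyz"]
    x=np.linalg.lstsq(np.c_[r1,-r2],o2-o1,rcond=None)[0];p,q=o1+r1*x[0],o2+r2*x[1];return (p+q)/2,(q-p)
f=lambda x,y,x0,y0:((x+.5)/5-.5+x0,(y+.5)/5-.5+y0)
print("tip",tri(f(171,263,160,140),f(140,172,150,270)));print("hole",tri(f(182,348,160,140),f(161,166,150,270)))
E
```

```text
tip (array([0.46173094, 0.34397079, 0.15372885]), array([-0.00122686,  0.00063663,  0.00024266]))
hole (array([0.46094872, 0.34931403, 0.09827665]), array([-0.00075456,  0.00039258,  0.00014433]))
```

```bash
python3 - <<'E'
from h import *
plan([.461,.3465,.25],down(41.2))
E
```

```text
t [ 0.0027 -0.0041  0.0244] r [ 0.002  -0.0003 -0.0009]
```

Request:
jog_arm(
  plan=[
    {"rx":0.002,"ry":0,"rz":-0.001,"tx":0.0025,"ty":-0.004,"tz":0,"grip":0.01},
    {"rx":0,"ry":0,"rz":0,"tx":0,"ty":0,"tz":0.025,"grip":0.01},
    {"rx":0,"ry":0,"rz":0,"tx":0,"ty":0,"tz":0.012,"grip":0.01},
    {"rx":0,"ry":0,"rz":0,"tx":0,"ty":0,"tz":0,"grip":0.01},
    {"rx":0,"ry":0,"rz":0,"tx":0,"ty":0,"tz":0,"grip":0.01},
  ],
)

```text
time_s: 15.88
tcp_pos: [0.461, 0.3472, 0.238]
tool_rot: [[0.752, 0.659, 0.0], [0.659, -0.752, 0.001], [0.001, -0.0, -1.0]]
contact_force: [0.8, 0.1, -0.6]
width: 0.0242
```

```bash
python3 - <<'E'
from h import *
from plant import *
a=[]
for n in("side","top"):
    d=get_image(n); i=d["img"][...,::-1];np.savez(f"{n}11.npz",**d)
    x0,y0=(170,170) if n=="side" else (160,280)
    i=i[y0:y0+50,x0:x0+50];a.append(cv2.resize(i,(400,400),interpolation=cv2.INTER_CUBIC))
cv2.imwrite("pics/z11.png",np.hstack(a))
s=sense();print(s["tcp_pos"])
E
```

```text
[0.46089707 0.34722759 0.2380181 ]
```

View pics/z11.png

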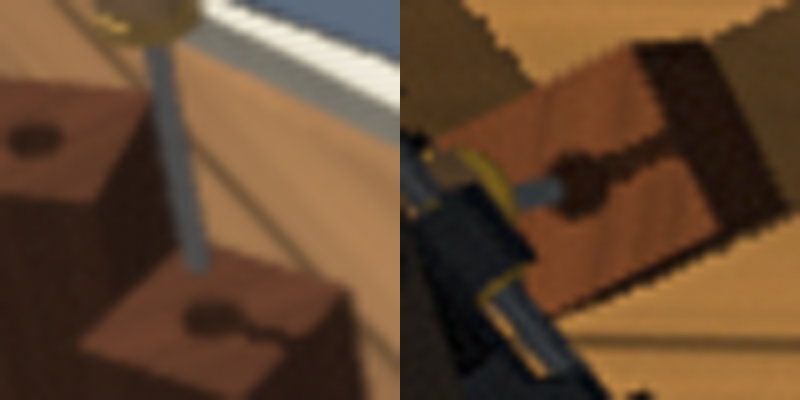

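Tip is in line with the block's hole in both views (tip (200,270) heading to hole (213,320) in side; (560,190) to (580,185) in top). Lowering.

Request:
jog_arm(
  plan=[
    {"rx":0,"ry":0,"rz":0,"tx":0,"ty":0,"tz":0.015,"grip":0.01},
    {"rx":0,"ry":0,"rz":0,"tx":0,"ty":0,"tz":0.015,"grip":0.01},
    {"rx":0,"ry":0,"rz":0,"tx":0,"ty":0,"tz":0,"grip":0.01},
  ],
)

```text
time_s: 16.35
tcp_pos: [0.46, 0.3468, 0.2056]
tool_rot: [[0.752, 0.659, -0.003], [0.659, -0.752, -0.001], [-0.003, -0.001, -1.0]]
contact_force: [-0.4, 0.3, -0.2]
width: 0.0237
```

Request:
jog_arm(
  plan=[
    {"rx":0,"ry":0,"rz":0,"tx":0,"ty":0,"tz":0.025,"grip":0.01},
    {"rx":0,"ry":0,"rz":0,"tx":0,"ty":0,"tz":0.025,"grip":0.01},
    {"rx":0,"ry":0,"rz":0,"tx":0,"ty":0,"tz":0.02,"grip":0.01},
    {"rx":0,"ry":0,"rz":0,"tx":0,"ty":0,"tz":0,"grip":0.01},
    {"rx":0,"ry":0,"rz":0,"tx":0,"ty":0,"tz":0,"grip":0.01},
  ],
)

```text
time_s: 16.98
tcp_pos: [0.461, 0.3474, 0.1381]
tool_rot: [[0.752, 0.659, 0.0], [0.659, -0.752, 0.001], [0.001, -0.0, -1.0]]
contact_force: [0.0, -0.4, -1.2]
width: 0.0239
```

Request:
jog_arm(
  plan=[
    {"rx":0,"ry":0,"rz":0,"tx":0,"ty":0,"tz":0.006,"grip":0.01},
    {"rx":0,"ry":0,"rz":0,"tx":0,"ty":0,"tz":0.003,"grip":0.01},
    {"rx":0,"ry":0,"rz":0,"tx":0,"ty":0,"tz":0,"grip":0.01},
    {"rx":0,"ry":0,"rz":0,"tx":0,"ty":0,"tz":0,"grip":0.01},
  ],
)

```text
time_s: 17.48
tcp_pos: [0.4606, 0.3472, 0.1284]
tool_rot: [[0.752, 0.659, -0.001], [0.659, -0.752, 0.0], [-0.0, -0.001, -1.0]]
contact_force: [0.0, 1.1, -1.4]
width: 0.0237
```

Request:
jog_arm(
  plan=[
    {"rx":0,"ry":0,"rz":0,"tx":0,"ty":0,"tz":0.0015,"grip":0.01},
    {"rx":0,"ry":0,"rz":0,"tx":0,"ty":0,"tz":0,"grip":0.01},
    {"rx":0,"ry":0,"rz":0,"tx":0,"ty":0,"tz":0,"grip":0.01},
  ],
)

```text
time_s: 17.85
tcp_pos: [0.4607, 0.3472, 0.1269]
tool_rot: [[0.752, 0.659, -0.0], [0.659, -0.752, 0.0], [0.0, -0.001, -1.0]]
contact_force: [-0.5, 0.5, 1.2]
width: 0.0239
```

Contact at the same height as at the grasp: collar is seated. Release and rise.

Request:
jog_arm(
  plan=[
    {"rx":0,"ry":0,"rz":0,"tx":0,"ty":0,"tz":0,"grip":0.04},
    {"rx":0,"ry":0,"rz":0,"tx":0,"ty":0,"tz":0,"grip":0.06},
    {"rx":0,"ry":0,"rz":0,"tx":0,"ty":0,"tz":0,"grip":0.06},
    {"rx":0,"ry":0,"rz":0,"tx":0,"ty":0,"tz":0,"grip":0.06},
  ],
)

```text
time_s: 18.35
tcp_pos: [0.4606, 0.3472, 0.1268]
tool_rot: [[0.752, 0.659, -0.001], [0.659, -0.752, 0.0], [-0.0, -0.001, -1.0]]
contact_force: [-0.6, -0.6, 0.2]
width: 0.0572
```

Request:
jog_arm(
  plan=[
    {"rx":0,"ry":0,"rz":0,"tx":0,"ty":0,"tz":-0.02,"grip":0.06},
    {"rx":0,"ry":0,"rz":0,"tx":0,"ty":0,"tz":-0.04,"grip":0.06},
    {"rx":0,"ry":0,"rz":0,"tx":0,"ty":0,"tz":-0.05,"grip":0.06},
    {"rx":0,"ry":0,"rz":0,"tx":0,"ty":0,"tz":-0.02,"grip":0.06},
  ],
)

```text
time_s: 18.85
tcp_pos: [0.4611, 0.3474, 0.2597]
tool_rot: [[0.752, 0.659, 0.003], [0.659, -0.752, 0.002], [0.003, 0.0, -1.0]]
contact_force: [-0.2, 0.1, -0.2]
width: 0.0597
```

```bash
python3 - <<'E'
from h import *
from plant import *
a=[]
for n in("side","top"):
    d=get_image(n); i=d["img"][...,::-1];np.savez(f"{n}12.npz",**d)
    cv2.imwrite(f"pics/{n}12.png",i)
s=sense();print(s["tcp_pos"],s["contact_force"])
E
```

```text
[0.46121119 0.34745938 0.25899978] [ 0.16032937 -0.1587446  -1.0366275 ]
```

View pics/side12.png

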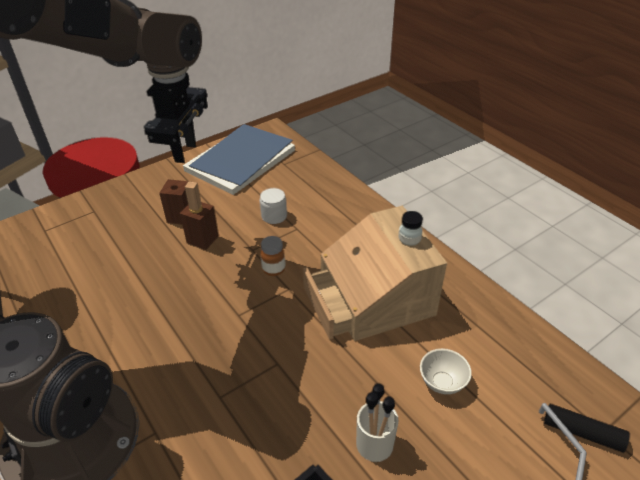

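View pics/top12.png

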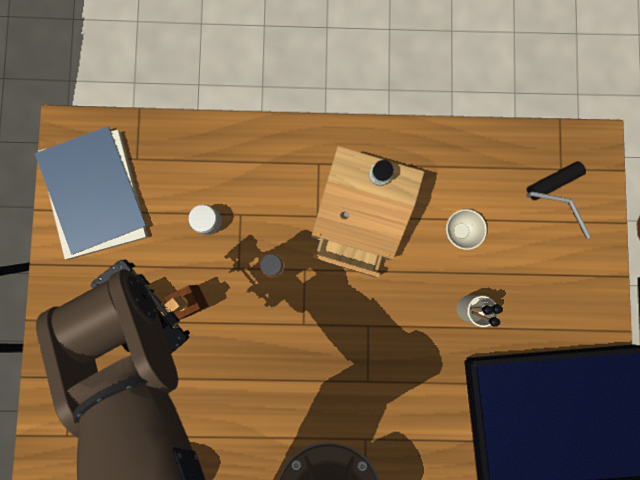

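The pin stands in its block at (183,302) top; the drawer is partly out with its board near (348,268) top. Measuring the board.

```bash
python3 - <<'E'
from h import *
for n in("top","side"):
    d=dict(np.load(f"{n}12.npz"));P=cloud(d);L=(P-C)@Rc
    m=(L[...,0]<-.104)&(L[...,0]>-.26)&(abs(L[...,1])<.1)&(L[...,2]>.06)&(L[...,2]<.085)
    Q=L[m];print(n,len(Q),"x pct",np.percentile(Q[:,0],[2,20,50,80,98]).round(4),"y",np.percentile(Q[:,1],[2,98]).round(4),"z",np.median(Q[:,2]))
    f=(L[...,0]<-.104)&(L[...,0]>-.26)&(abs(L[...,1])<.05)&(L[...,2]>.005)&(L[...,2]<.03)
    print("floor x",np.percentile(L[f][:,0],[2,98]) if f.any() else None)
    J=P[(abs(P[...,0]-.552)<.05)&(abs(P[...,1]-.148)<.05)&(P[...,2]>.078)&(P[...,2]<.1)];c=J.mean(0);print("jar",c.round(4),"local",((c-C)@Rc).round(3))
plan(ch([-.129,0,.22]),down(74.6))
E
```

```text
top 299 x pct [-0.1507 -0.1489 -0.146  -0.1428 -0.1409] y [-0.0764  0.0802] z 0.07031777714473675
floor x [-0.23875236 -0.10469821]
jar [0.5513 0.1523 0.0858] local [-0.195  0.174  0.086]
side 344 x pct [-0.1487 -0.1475 -0.1444 -0.1407 -0.1384] y [-0.0842  0.0779] z 0.06921975618379106
floor x [-0.15756252 -0.1045856 ]
jar [0.5511 0.1449 0.0845] local [-0.194  0.166  0.085]
t [-0.0242  0.051   0.0055] r [ 0.0002 -0.0005 -0.0832]
t [-0.0284  0.0488  0.0055] r [ 0.0002 -0.0005 -0.0832]
t [-0.0323  0.0463  0.0055] r [ 0.0002 -0.0005 -0.0832]
t [-0.0361  0.0434  0.0055] r [ 0.0002 -0.0005 -0.0832]
t [-0.0396  0.0403  0.0055] r [ 0.0002 -0.0005 -0.0832]
t [-0.0428  0.0369  0.0055] r [ 0.0002 -0.0005 -0.0832]
t [-0.0457  0.0332  0.0056] r [ 0.0002 -0.0005 -0.0832]
```

Request:
jog_arm(
  plan=[
    {"rx":0,"ry":0,"rz":-0.083,"tx":-0.024,"ty":0.051,"tz":0,"grip":0.06},
    {"rx":0,"ry":0,"rz":-0.083,"tx":-0.0285,"ty":0.049,"tz":0,"grip":0.0},
    {"rx":0,"ry":0,"rz":-0.083,"tx":-0.0325,"ty":0.0465,"tz":0.005,"grip":0.0},
    {"rx":0,"ry":0,"rz":-0.083,"tx":-0.036,"ty":0.0435,"tz":0.0055,"grip":0.0},
    {"rx":0,"ry":0,"rz":-0.083,"tx":-0.0395,"ty":0.0405,"tz":0.0055,"grip":0.0},
  ],
  grip_force=20,
)

```text
time_s: 19.58
tcp_pos: [0.538, 0.0733, 0.2392]
tool_rot: [[0.42, 0.908, -0.002], [0.908, -0.42, 0.0], [-0.001, -0.002, -1.0]]
contact_force: [0.9, 0.3, -0.0]
width: 0.0252
```

```bash
python3 - <<'E'
from h import *
plan(ch([-.121,0,.20]),down(74.6),step=.05)
E
```

```text
t [-0.0273  0.0269  0.013 ] r [-0.0007  0.0002 -0.0548]
t [-0.0287  0.0254  0.013 ] r [-0.0007  0.0002 -0.0548]
t [-0.0301  0.0237  0.0131] r [-0.0007  0.0002 -0.0548]
```

Request:
jog_arm(
  plan=[
    {"rx":0,"ry":0,"rz":-0.055,"tx":-0.0275,"ty":0.027,"tz":0.013,"grip":0.0},
    {"rx":-0.0005,"ry":0,"rz":-0.055,"tx":-0.0285,"ty":0.0255,"tz":0.013,"grip":0.0},
    {"rx":0,"ry":0,"rz":-0.0545,"tx":-0.03,"ty":0.0235,"tz":0.013,"grip":0.0},
    {"rx":0,"ry":0,"rz":0,"tx":0,"ty":0,"tz":0,"grip":0.0},
    {"rx":0,"ry":0,"rz":0,"tx":0,"ty":0,"tz":0,"grip":0.0},
  ],
)

```text
time_s: 20.2
tcp_pos: [0.5763, -0.0327, 0.2009]
tool_rot: [[0.269, 0.963, -0.002], [0.963, -0.269, 0.0], [0.0, -0.002, -1.0]]
contact_force: [-0.5, -0.1, 0.7]
width: 0.0006
```

```bash
python3 - <<'E'
from h import *
plan(ch([-.121,0,.085]),down(74.6))
E
```

```text
t [-0.001   0.0007  0.0579] r [-0.0008 -0.     -0.0018]
t [-0.001   0.0006  0.0579] r [-0.0008 -0.     -0.0018]
```

Request:
jog_arm(
  plan=[
    {"rx":-0.001,"ry":0,"rz":-0.002,"tx":-0.001,"ty":0.0005,"tz":0.045,"grip":0.0},
    {"rx":0,"ry":0,"rz":-0.002,"tx":-0.001,"ty":0.0005,"tz":0.045,"grip":0.0},
    {"rx":0,"ry":0,"rz":0,"tx":0,"ty":0,"tz":0.025,"grip":0.0},
    {"rx":0,"ry":0,"rz":0,"tx":0,"ty":0,"tz":0,"grip":0.0},
    {"rx":0,"ry":0,"rz":0,"tx":0,"ty":0,"tz":0,"grip":0.0},
  ],
)

```text
time_s: 20.82
tcp_pos: [0.5777, -0.0347, 0.0878]
tool_rot: [[0.264, 0.965, 0.002], [0.965, -0.264, -0.0], [0.0, 0.002, -1.0]]
contact_force: [0.5, -0.7, -0.3]
width: 0.0003
```

```bash
python3 - <<'E'
from h import *
from plant import *
a=[]
for n in("side","top"):
    d=get_image(n); i=d["img"][...,::-1]
    x0,y0=(260,200) if n=="side" else (280,180)
    a.append(cv2.resize(i[y0:y0+140,x0:x0+140],(400,400),interpolation=cv2.INTER_CUBIC))
cv2.imwrite("pics/z13.png",np.hstack(a))
s=sense();print(s["tcp_pos"],s["contact_force"],(s["tcp_pos"]-C)@Rc)
plan(ch([-.121,0,.04]),down(74.6))
E
```

```text
[ 0.57782661 -0.03500166  0.08804825] [-0.84010316 -0.04848475  0.45114467] [-0.12001754  0.00013168  0.08804825]
t [-0.0001 -0.0011  0.048 ] r [ 0.003  -0.0003  0.0017]
```

View pics/z13.png

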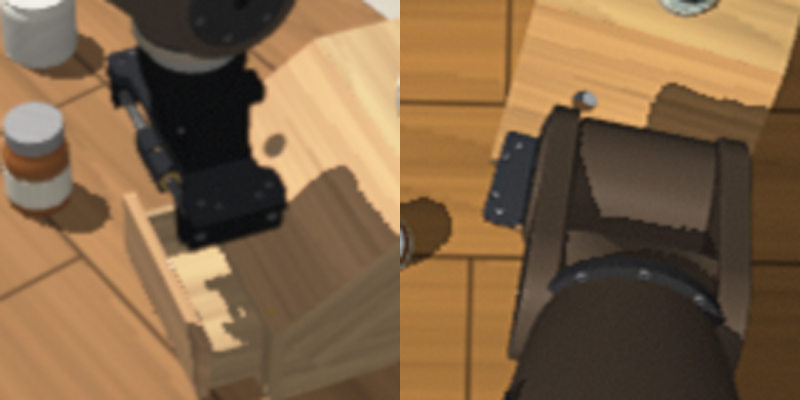

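Request:
jog_arm(
  plan=[
    {"rx":0.003,"ry":0,"rz":0.0015,"tx":0,"ty":-0.001,"tz":0.015,"grip":0.0},
    {"rx":0,"ry":0,"rz":0,"tx":0,"ty":0,"tz":0.01,"grip":0.0},
    {"rx":0,"ry":0,"rz":0,"tx":0,"ty":0,"tz":0,"grip":0.0},
  ],
)

```text
time_s: 21.3
tcp_pos: [0.5758, -0.035, 0.0605]
tool_rot: [[0.266, 0.964, -0.004], [0.964, -0.266, 0.001], [-0.0, -0.004, -1.0]]
contact_force: [0.4, 0.9, -0.3]
width: 0.0007
```

Request:
jog_arm(
  plan=[
    {"rx":0,"ry":0,"rz":0,"tx":0,"ty":0,"tz":0.01,"grip":0.0},
    {"rx":0,"ry":0,"rz":0,"tx":0,"ty":0,"tz":0.01,"grip":0.0},
    {"rx":0,"ry":0,"rz":0,"tx":0,"ty":0,"tz":0,"grip":0.0},
  ],
)

```text
time_s: 21.68
tcp_pos: [0.5758, -0.0349, 0.0407]
tool_rot: [[0.266, 0.964, -0.004], [0.964, -0.266, 0.001], [-0.0, -0.004, -1.0]]
contact_force: [-0.1, -0.7, 0.2]
width: 0.0006
```

Request:
jog_arm(
  plan=[
    {"rx":0,"ry":0,"rz":0,"tx":0,"ty":-0.006,"tz":0,"grip":0.0},
    {"rx":0,"ry":0,"rz":0,"tx":0,"ty":-0.01,"tz":0,"grip":0.0},
    {"rx":0,"ry":0,"rz":0,"tx":0,"ty":-0.01,"tz":0,"grip":0.0},
    {"rx":0,"ry":0,"rz":0,"tx":0,"ty":-0.01,"tz":0,"grip":0.0},
    {"rx":0,"ry":0,"rz":0,"tx":0,"ty":-0.01,"tz":0,"grip":0.0},
  ],
)

```text
time_s: 22.3
tcp_pos: [0.5314, -0.0226, 0.0419]
tool_rot: [[0.266, 0.964, -0.002], [0.964, -0.266, 0.001], [0.0, -0.002, -1.0]]
contact_force: [2.1, -0.4, -0.9]
width: 0.0002
```

Request:
jog_arm(
  plan=[
    {"rx":0,"ry":0,"rz":0,"tx":0,"ty":-0.01,"tz":0,"grip":0.0},
    {"rx":0,"ry":0,"rz":0,"tx":0,"ty":-0.01,"tz":0,"grip":0.0},
    {"rx":0,"ry":0,"rz":0,"tx":0,"ty":-0.006,"tz":0,"grip":0.0},
    {"rx":0,"ry":0,"rz":0,"tx":0,"ty":0,"tz":0,"grip":0.0},
  ],
)

```text
time_s: 22.8
tcp_pos: [0.5062, -0.0157, 0.0418]
tool_rot: [[0.266, 0.964, -0.003], [0.964, -0.266, 0.001], [-0.0, -0.003, -1.0]]
contact_force: [-0.1, 0.5, 0.6]
width: 0.0003
```

```bash
python3 - <<'E'
from h import *
from plant import *
s=sense();print(s["tcp_pos"],s["contact_force"],(s["tcp_pos"]-C)@Rc)
for n in("side",):
    d=get_image(n); cv2.imwrite("pics/side14.png",cv2.resize(d["img"][180:400,230:470,::-1],None,fx=2.5,fy=2.5))
E
```

```text
[ 0.50618186 -0.01571298  0.04176368] [-0.05829906  0.47529973  0.62017531] [-0.19421214 -0.00029789  0.04176368]
```

View pics/side14.png

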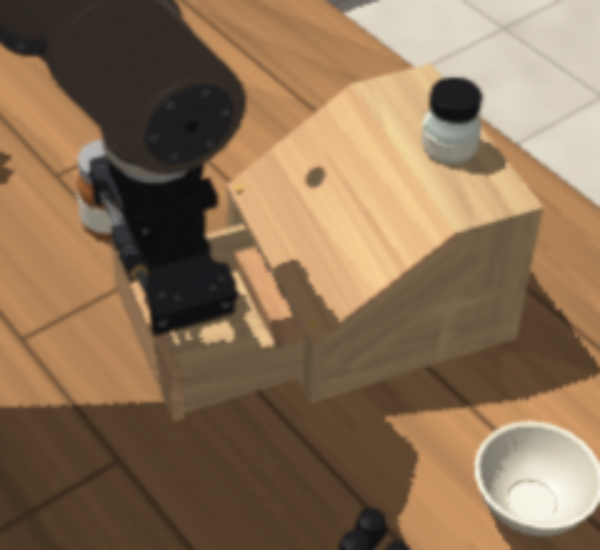

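Request:
jog_arm(
  plan=[
    {"rx":0,"ry":0,"rz":0,"tx":0,"ty":-0.004,"tz":0,"grip":0.0},
    {"rx":0,"ry":0,"rz":0,"tx":0,"ty":-0.003,"tz":0,"grip":0.0},
    {"rx":0,"ry":0,"rz":0,"tx":0,"ty":0,"tz":0,"grip":0.0},
  ],
)

```text
time_s: 23.22
tcp_pos: [0.5023, -0.0146, 0.0419]
tool_rot: [[0.266, 0.964, 0.003], [0.964, -0.266, -0.0], [0.0, 0.003, -1.0]]
contact_force: [10.6, -3.6, -7.6]
width: 0.0004
```

Request:
jog_arm(
  plan=[
    {"rx":0,"ry":0,"rz":0,"tx":0,"ty":-0.003,"tz":0,"grip":0.0},
    {"rx":0,"ry":0,"rz":0,"tx":0,"ty":0,"tz":0,"grip":0.0},
  ],
)

```text
time_s: 23.48
tcp_pos: [0.5017, -0.0144, 0.042]
tool_rot: [[0.266, 0.964, 0.008], [0.964, -0.266, -0.001], [0.001, 0.008, -1.0]]
contact_force: [19.7, -5.9, -15.0]
width: 0.0007
```

The stop is reached. Back off the board, then rise straight out.

Request:
jog_arm(
  plan=[
    {"rx":0,"ry":0,"rz":0,"tx":0,"ty":0.006,"tz":0,"grip":0.0},
    {"rx":0,"ry":0,"rz":0,"tx":0,"ty":0.012,"tz":0,"grip":0.0},
    {"rx":0,"ry":0,"rz":0,"tx":0,"ty":0,"tz":0,"grip":0.0},
  ],
)

```text
time_s: 23.85
tcp_pos: [0.515, -0.0182, 0.0417]
tool_rot: [[0.266, 0.964, -0.002], [0.964, -0.266, 0.001], [0.0, -0.002, -1.0]]
contact_force: [-0.3, 0.5, 0.0]
width: 0.0006
```

Request:
jog_arm(
  plan=[
    {"rx":0,"ry":0,"rz":0,"tx":0,"ty":0,"tz":-0.03,"grip":0.0},
    {"rx":0,"ry":0,"rz":0,"tx":0,"ty":0,"tz":-0.05,"grip":0.0},
    {"rx":0,"ry":0,"rz":0,"tx":0,"ty":0,"tz":-0.06,"grip":0.0},
    {"rx":0,"ry":0,"rz":0,"tx":0,"ty":0,"tz":-0.05,"grip":0.0},
    {"rx":0,"ry":0,"rz":0,"tx":0,"ty":0,"tz":0,"grip":0.0},
  ],
)

```text
time_s: 24.48
tcp_pos: [0.5157, -0.0181, 0.2351]
tool_rot: [[0.265, 0.964, 0.004], [0.964, -0.265, -0.0], [0.001, 0.004, -1.0]]
contact_force: [-0.2, 0.3, -0.9]
width: 0.0005
```

Request:
jog_arm(
  plan=[
    {"rx":0,"ry":0,"rz":0,"tx":0,"ty":-0.03,"tz":-0.03,"grip":0.0},
    {"rx":0,"ry":0,"rz":0,"tx":0,"ty":-0.03,"tz":-0.03,"grip":0.0},
    {"rx":0,"ry":0,"rz":0,"tx":0.04,"ty":0,"tz":0,"grip":0.0},
    {"rx":0,"ry":0,"rz":0,"tx":0.05,"ty":0,"tz":0,"grip":0.0},
    {"rx":0,"ry":0,"rz":0,"tx":0.05,"ty":0,"tz":0,"grip":0.0},
  ],
)

```text
time_s: 25.1
tcp_pos: [0.494, 0.1341, 0.2907]
tool_rot: [[0.266, 0.964, -0.004], [0.964, -0.266, 0.0], [-0.001, -0.004, -1.0]]
contact_force: [0.8, -1.4, 0.5]
width: 0.0006
```

```bash
python3 - <<'E'
from h import *
from plant import *
s=sense();print(s["time_s"],s["tcp_pos"],s["contact_force"])
for n in("side","top"):
    d=get_image(n); cv2.imwrite(f"pics/{n}15.png",d["img"][...,::-1])
    P=cloud(d);L=(P-C)@Rc
    m=(L[...,0]<-.17)&(L[...,0]>-.28)&(abs(L[...,1])<.09)&(L[...,2]>.06)&(L[...,2]<.085)
    Q=L[m];print(n,len(Q),"board x",np.percentile(Q[:,0],[3,20,50]).round(4))
    for nm,x,y,z in(("jar",.552,.148,.085),("pin",.4605,.347,.175),("tin",.659,.316,.073),("bowl",.65,-.323,.047),("topjar",.751,-.09,.223)):
        J=P[(abs(P[...,0]-x)<.06)&(abs(P[...,1]-y)<.06)&(abs(P[...,2]-z)<.008)]
        print("  ",nm,len(J),J.mean(0).round(4) if len(J) else "","local y",(((J.mean(0)-C)@Rc)[1].round(3) if len(J) else ""))
E
```

```text
25.1 [0.49404115 0.13408262 0.2906766 ] [ 0.78985979 -1.3839733   0.54452303]
side 335 board x [-0.2186 -0.2175 -0.2141]
   jar 285 [0.551  0.1445 0.0843] local y 0.166
   pin 91 [0.4593 0.3448 0.1736] local y 0.335
   tin 311 [0.6599 0.3127 0.0698] local y 0.357
   bowl 450 [ 0.6548 -0.3205  0.044 ] local y -0.255
   topjar 288 [ 0.7486 -0.0946  0.223 ] local y -0.012
top 288 board x [-0.2204 -0.2184 -0.2154]
   jar 128 [0.5643 0.155  0.0854] local y 0.18
   pin 140 [0.4604 0.3503 0.1754] local y 0.34
   tin 563 [0.6591 0.3188 0.0707] local y 0.363
   bowl 274 [ 0.6494 -0.329   0.0443] local y -0.264
   topjar 336 [ 0.7507 -0.0879  0.2239] local y -0.005
```

View pics/side15.png

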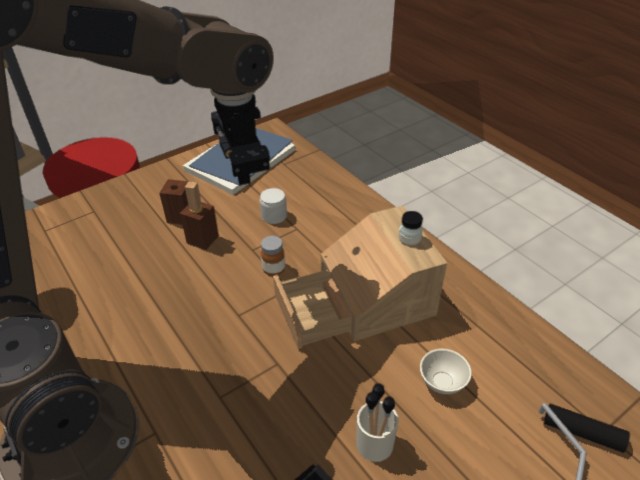

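View pics/top15.png

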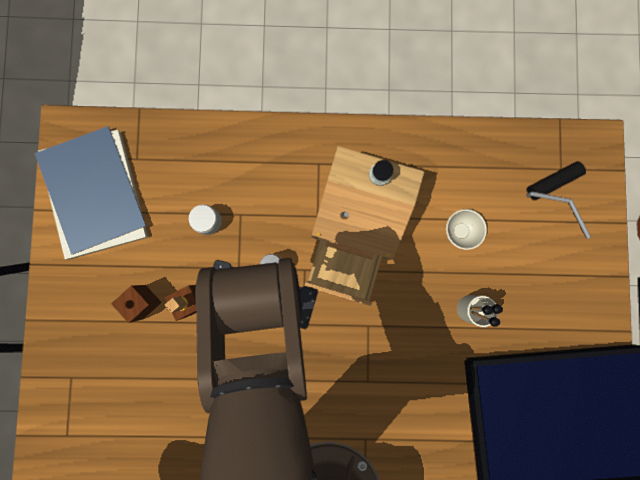

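Both views show the drawer fully out (board front about 119 mm from the chest), with the pin in its block, the jar upright and aside, and the other things in place. I'll let the arm settle, then hand in.

Request:
jog_arm(
  plan=[
    {"rx":0,"ry":0,"rz":0,"tx":0,"ty":0,"tz":0,"grip":0.0},
    {"rx":0,"ry":0,"rz":0,"tx":0,"ty":0,"tz":0,"grip":0.0},
    {"rx":0,"ry":0,"rz":0,"tx":0,"ty":0,"tz":0,"grip":0.0},
  ],
)

```text
time_s: 25.58
tcp_pos: [0.4943, 0.1318, 0.2919]
tool_rot: [[0.267, 0.964, -0.002], [0.964, -0.267, 0.001], [-0.0, -0.002, -1.0]]
contact_force: [0.5, -0.4, -0.0]
width: 0.0002
```

```bash
python3 -c "
from plant import close_job
print(close_job())"
```

```text
the job is handed in; nothing more can be done
None
```

The drawer is open to its stop and the job was handed in at about 25.6 s. I set the jar aside, pressed the catch with the pin, put the pin back in its block, and hooked the drawer out from behind its board.

**Last checks:**
- **Drawer:** it measured about 119 mm out in both views, and I felt the stop at about 20 N.
- **Jar:** it is upright, about 0.17 m to the side of the chest's centre line.
- **Pin:** it stands in its block with the handle top at 0.174–0.175 m, which is the right height for a seated collar.
- **Other things:** the tin, bowl and top jar measured where they were at the start, and the brush pot looks unmoved in the pictures.
- **Arm:** it is clear of everything, with the contact force near zero.

**What disagreed:**
- **Cameras:** the two cameras differ by about 5 mm in y. I therefore aligned the pin to both holes by comparing tip and hole within the same pictures.
- **Pressing the catch:** the first press met a side force of about 8 N. Shifting the pin about 2 mm relieved it, and the catch then let go.

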